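Crimp the cap of a stain bottle in the bench crimper

ROBOT

A 6-joint arm with a two-finger parallel gripper is mounted at the origin on a cart in front of the work surface, level with it; the furniture and walls round the work are solid. World frame = base frame: x ahead of the robot, y to its left, z up, the work surface at z = 0. Lengths are in m, angles in rad, forces in N, time in s.
With the tool pointing down it reaches from about 0.325 to 0.9 m from the base axis. Payload 6.1 kg.
Tool frame: the origin (TCP) lies at the very end of the fingers, on their centre line; the grasp point (between the pads) lies 19 mm behind it; z points along the fingers, y is the line along which they close (so a half turn about z gives the same grasp; the last joint's range is limited). The gripper opens to 87 mm and grips with 3 to 60 N. Pads are 19 mm wide; open, the fingers measure 117 mm over their backs; the gripper's body (75 mm by 190 mm) begins 51 mm behind the grasp point.
Start: joints at [1.056, 0.22, 1.526, -0, 1.395, -0.126], TCP at [0.237, 0.578, 0.223] pointing down, gripper open.
Joint ranges: [-2.98, 2.98], [-0.91, 2.08], [0.09, 2.57], [-1.24, 4.39], [0.2, 2.65], [-2.68, 2.68]. Speed limits (rad/s): [2.57, 2.57, 3.01, 3.14, 3.14, 3.14].

INTERFACE

Orientations are given as a unit quaternion [w, x, y, z].
In Python, from plant import read_state, capture, close_job gives the robot as it stands.
- The arm moves only by the tool jog_arm, never from a script. Its argument "targets" is a list of rows, each a list of 5 numbers: the shift along the tool's x, y, z in cm, then the turn about the tool's z in degrees, then the closure, from 0 (fully open) to 1 (shut). In form: [[tx, ty, tz, spin, claw], ...]. A call has exactly 5 rows; each row is the pose to reach, as a shift and turn from the pose commanded when the call began, along the tool's axes at that moment; what a row does not reach only later rows make up. A row lasts 1/12 s, in which the tool goes at most 41.7 mm and 7.16 degrees, less where a joint would pass 70% of its speed; a pose out of reach is approached as far as the arm can. A call with a gripper value outside its range is refused whole. The fingers move at their own pace and stop on an object; the grip force is fixed at half the most. Time passes only in rows, so rows that repeat a pose let the fingers close, or fill a call up. It gives the time, the measured TCP pose, the force, the opening and the grip force at its end, in the units of the state.
- read_state(): the state, without advancing time (a new reading comes with each control period).
- capture(name): name is "scene" or "top" or "wrist"; returns a dict with "pixels" (400x640x3 uint8, red, green, blue), "z_map" (400x640 float32, m along the optical axis (not along the pixel's ray), 0 where there is no reading), "fovy" (degrees; the focal length in pixels is half the picture's height over the tangent of half this angle, whatever the lens; pixels are square), "cx", "cy" (the principal point, pixels), "pose" (4x4, takes a point from camera to world coordinates). Camera axes: x right, y down, z forward; pixel columns grow to the right and rows downward; lengths in m; the calibration is good to about 2 mm. A picture is of the moment at which its call begins.
- close_job(): hands the job in; it is judged then, once.
The state is a dict: "time": time; "qpos": joint angles; "dq": joint speeds; "effort": joint torques, N m; "eef_pos": TCP position; "tcp_rot": TCP orientation; "ft_force": force on the tool from outside, world axes, zero at the start; "wrist_torque": the same for the moment, N m; "width": finger opening in m; "gripper_force": force on a finger pad.
Only numpy, scipy, OpenCV 4.12 (cv2) and the standard library are available. Lean on these libraries where they do the work, as an engineer would, in place of code of your own. Each camera call takes 0.05 s, during which the arm holds its last target. There are 200 camera calls.

TASK

Close the squat amber bottle, whose aluminium cap still stands loose on its neck, in the bench crimper: stand it upright in the cup of the swung-out loading gate and let go of it, then swing the gate fully shut until it seats on its catch, and only then bring the crimper's lever all the way to its stop and let it come back up. Leave the bottle in the shut crimper, and do not shove or upset the slim screw-capped bottle.

Things in the scene. Friction and masses are not known exactly. Their poses are not given: they have to be found in the camera images.
- serum_bottle: squat amber glass bottle with a paper label and a bare aluminium cap, loose, 0.13 kg. Origin: centre of its underside, z up. Straight body 46 mm in diameter up to 50 mm height, then shoulder and narrow neck; the cap (34 mm diameter, 14 mm high) tops out at 83 mm while loose, 78 mm once crimped. Take it by the body
- cap (a joint): how far the bottle's cap has been pressed down on its neck, m: 0 loose (5 mm proud), 0.005 home. It takes about 15 N along the bottle's axis; only the crimper's ram is meant to press it
- crimper: white cast bench crimper, fixed. Origin on the table under the ram axis; x from its front (gate side) to its back, y to the front viewer's left, z up; all on it turns with its yaw. Base: x -75..80, y -115..90 mm, 18 mm high. Head: x -28..76, y -30..30, z 154..220; a rod above it reaches z 253. Ram foot 42 mm diameter, underside at z 128 (lever up) or 107 (lever at stop). Column x 40..76
- gate (a joint): angle of the loading gate about its upright hinge, rad: 0 shut and seated on the sprung catch (cup under the ram), positive open; starts about 1.1 open, at most 1.3. It swings easily; the catch resists with a few newtons at the free end over the last 0.1 rad, then holds it shut; under 0.03 is seated
- gate_hinge (a point): point on the gate's upright hinge pin (95 mm high), 30 mm above the table, at x -10, y -100 mm of the crimper. Axes turn with the gate; they are the crimper's when it is shut. Here the gate is an aluminium plate (top at z 0), x -66..29, y -17..143 mm, with an upright clear guard on its front edge, x -64.5..-57.5, y 25..137 mm, rising to 90 mm above the table
- gate_cup (a point): centre of the floor of the round cup on the gate in which the bottle stands; floor 30 mm above the table, rim 10 mm higher, inner diameter 55 mm, outer 69 mm. The guard's inside face is 67 mm from it towards the point's -x. Axes as at gate_hinge; 100 mm from the hinge along y and 10 mm along x
- gate_push (a point): a point on the outer face of the clear guard near its middle, 75 mm above the table (guard's top edge at 90 mm); push here towards this point's +x (axes as at gate_hinge), following the arc about the hinge, to shut the gate
- lever (a joint): angle of the crimper's lever about its level pivot, rad: 0 up (80 degrees above level, held there by its spring), growing as the handle comes forward and down; the stop is at 1.22 (10 degrees above level). The spring returns it when let go. About 5 N at the handle at first, about 8 N near the stop; the ram goes down 17.3 mm per rad
- lever_grip (a point): middle of the lever's black round grip bar, 23 mm diameter, 90 mm long, lying across the machine along the crimper's y axis, 10 mm off its middle plane. The point turns with the lever
- lever_pivot (a point): the point on the lever's pivot axis level (in y) with lever_grip, 190 mm above the table; the axis runs along the crimper's y; lever_grip circles it at 140 mm radius, from nearly above it forward and down to the front
- oil_bottle: slim amber bottle with a black screw cap, loose, 34 mm diameter, 75 mm high; a bystander. Origin: centre of its underside
Not all that is in view belongs to the job. Leave any yellow look-alike of the serum_bottle alone.

How it is judged:
By the outcome, as a careful person would: the job done as asked, in the order asked, and still so for the second after the job is handed in, with the robot touching nothing.
It also fails if it takes over 72 s, if anything falls off the work surface, if the arm or the gripper's body presses on something with over 40 N, if the wrist force passes 120 N, or if a joint passes its speed limit or range.

## Working session

There is one attempt and no reset: what is moved stays moved. The work goes in short steps, Python scripts to look and compute and a tool call to move; the robot and the scene stay as the last step left them, time stands still between calls to the robot, and variables do not carry over. Pictures are saved under pics/ and viewed, at most 10 in all, crops included, and the job is handed in when it is done.

Besides the shell and the picture viewer there is one more tool, called as name(argument=value, ...), one argument or row to a line, values as JSON. jog_arm: Moves the arm, as the interface text tells. Its arguments: {"type":"object","properties":{"targets":{"type":"array","items":{"type":"array","items":{"type":"number"}}}},"required":["targets"]}

```bash
mkdir -p pics; cat > h.py <<'E'
import numpy as np, cv2
from plant import read_state, capture, close_job
def snap(n,f):
    c=capture(n); cv2.imwrite(f'pics/{f}.png',c['pixels'][:,:,::-1]); np.savez(f'pics/{f}.npz',**c); return c
def cloud(c):
    h,w=c['z_map'].shape; f=h/2/np.tan(np.radians(c['fovy'])/2)
    u,v=np.meshgrid(np.arange(w),np.arange(h)); z=c['z_map']
    p=np.stack([(u-c['cx'])*z/f,(v-c['cy'])*z/f,z],-1); P=np.array(c['pose'])
    return p@P[:3,:3].T+P[:3,3]
E
python3 - <<'E'
from h import *
a=snap('scene','s0');b=snap('top','t0');
s=read_state();print(s)
for c in(a,b):print(c['fovy'],c['cx'],c['cy'],c['pose'])
E
```

```text
{'time': 0.1, 'qpos': array([ 1.05590158e+00,  2.21191907e-01,  1.52752445e+00, -7.31087667e-06,
        1.39469520e+00, -1.26058831e-01]), 'dq': array([ 0.00079213, -0.00097894, -0.00357465,  0.00081725,  0.00127504,
        0.00116789]), 'effort': array([ 8.89419680e-04, -4.95945239e+01, -3.88519657e+01,  7.02708657e-02,
        5.14955248e-02, -6.65012817e-05]), 'eef_pos': array([0.23664138, 0.57784744, 0.22150431]), 'tcp_rot': array([-2.83079733e-04,  1.93194780e-01,  9.81160002e-01, -8.64281348e-04]), 'ft_force': array([-0.87215145, -0.08961241, -0.20690486]), 'wrist_torque': array([ 0.04631855, -0.03289234,  0.01043659]), 'gripper_force': 0.0, 'width': 0.08716528473416249}
56.03641926215164 321.62968826752666 198.1316495699603 [[ 0.63047267 -0.42423946  0.65001931 -0.03674758]
 [-0.77616001 -0.33492204  0.53423109 -0.82601389]
 [-0.00893611 -0.8413371  -0.54043689  0.65027025]
 [ 0.          0.          0.          1.        ]]
49.64138376256064 318.2301668650953 195.86951222273294 [[-0.00926163 -0.98363527  0.179933    0.37623408]
 [-0.99994132  0.01012152  0.00386143 -0.36479942]
 [-0.00561943 -0.17988667 -0.98367129  1.09407947]
 [ 0.          0.          0.          1.        ]]
```

```bash
ls . pics
```

```text
.:
h.py
pics

pics:
s0.npz
s0.png
t0.npz
t0.png
```

View pics/s0.png

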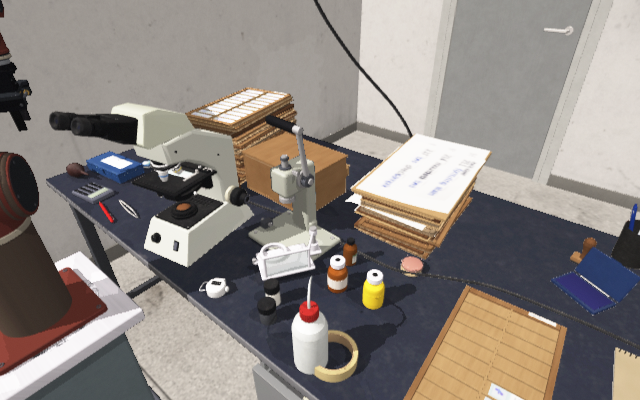

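View pics/t0.png

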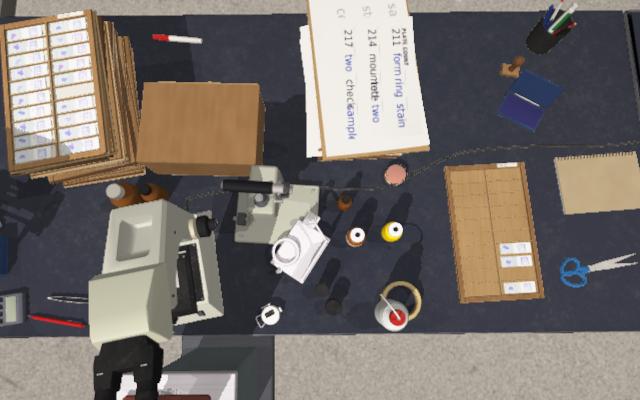

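The scene view shows the serum bottle at (338,273), the slim bottle at (349,250), the yellow look-alike at (373,288) and the crimper at (290,200). In the top view the serum cap is at (355,237), the slim bottle at (345,202), and the gate cup at about (288,250).

```bash
python3 - <<'E'
from h import *
b=dict(np.load('pics/t0.npz'));a=dict(np.load('pics/s0.npz'))
A=cloud(a);B=cloud(b);np.set_printoptions(precision=4,suppress=True)
im=b['pixels'][150:300,210:420,::-1];im=cv2.resize(im,None,fx=3.8,fy=3.8,interpolation=cv2.INTER_CUBIC)
cv2.imwrite('pics/t0c.png',im)
im=a['pixels'][110:310,220:400,::-1];cv2.imwrite('pics/s0c.png',cv2.resize(im,None,fx=3,fy=3,interpolation=cv2.INTER_CUBIC))
for u,v in[(355,237),(345,202),(392,232),(288,250),(250,186),(260,200),(312,243),(322,235)]:print('top',u,v,B[v,u])
for n,C in(('s',A),('t',B)):
    x,y,z=C[...,0],C[...,1],C[...,2]
    # crimper base top points
    m=(abs(z-.018)<.004)&(x>.3)&(x<.8)&(y>-.4)&(y<0)
    print(n,m.sum(),C[m].min(0),C[m].max(0), cv2.minAreaRect((C[m][:,:2]*1000).astype(np.float32)))
E
```

```text
top 355 237 [ 0.4627 -0.4458  0.0823]
top 345 202 [ 0.5476 -0.4248  0.0722]
top 392 232 [ 0.4735 -0.5325  0.0833]
top 288 250 [ 0.4369 -0.2855  0.0316]
top 250 186 [ 0.5334 -0.2403  0.3393]
top 260 200 [ 0.523  -0.2464  0.2528]
top 312 243 [ 0.4532 -0.3443  0.0345]
top 322 235 [ 0.4677 -0.3688  0.0874]
s 1997 [ 0.3002 -0.398   0.014 ] [ 0.7974 -0.0036  0.022 ] ((544.6636962890625, -239.48147583007812), (488.0225830078125, 382.9852600097656), 19.760221481323242)
t 2734 [ 0.3008 -0.3965  0.014 ] [ 0.7987 -0.0025  0.022 ] ((544.2330322265625, -205.48544311523438), (498.92218017578125, 374.32757568359375), 8.503448486328125)
```

View pics/t0c.png

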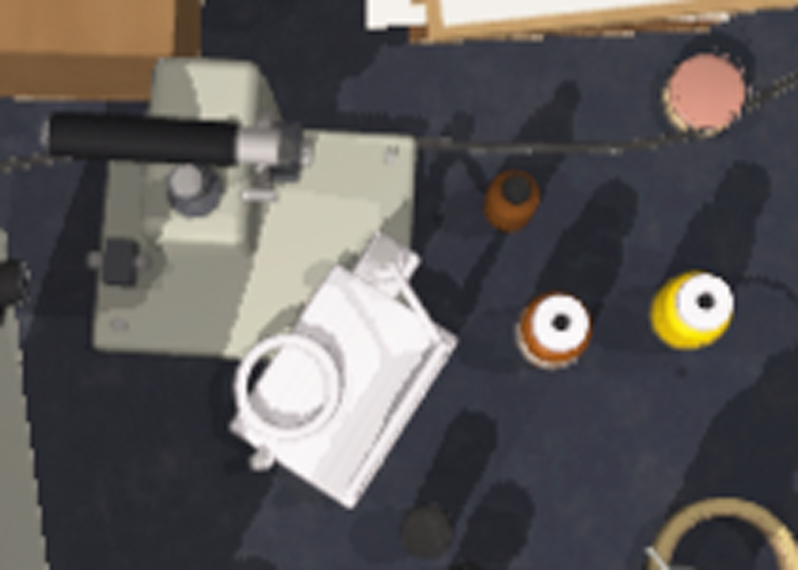

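View pics/s0c.png

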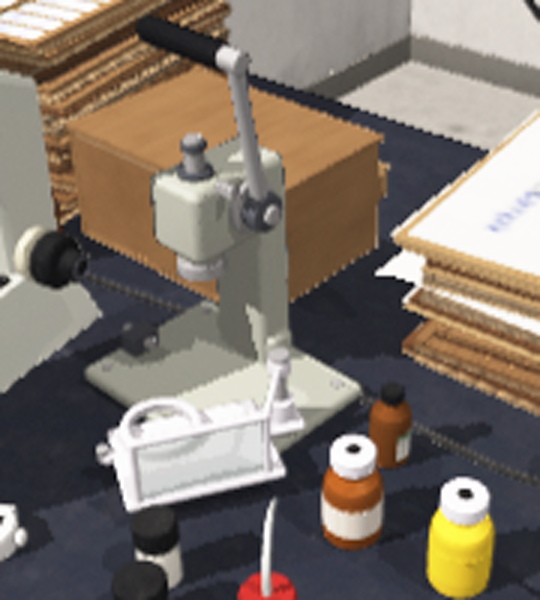

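The crops show a clear picture: the gate's cup at crop (290,385), the guard on its lower right edge, the hinge pin near (400,255), the ram rod at (190,185), and the lever bar lying along roughly world y. Next I fit poses.

```bash
cat > fit.py <<'E'
from h import *
from scipy.optimize import least_squares,minimize
np.set_printoptions(precision=4,suppress=True)
b=dict(np.load('pics/t0.npz'));a=dict(np.load('pics/s0.npz'))
A=cloud(a);B=cloud(b)
al=np.concatenate([A.reshape(-1,3),B.reshape(-1,3)])
def box(P,c,r,z0,z1): return P[(np.hypot(P[:,0]-c[0],P[:,1]-c[1])<r)&(P[:,2]>z0)&(P[:,2]<z1)]
def circ(p,r):
    return least_squares(lambda c:np.hypot(p[:,0]-c[0],p[:,1]-c[1])-r,p[:,:2].mean(0),loss='soft_l1',f_scale=.001).x
for nm,c,rb,zb,rc,zt in(('serum',(.463,-.446),.023,(.006,.046),.017,.081),('oil',(.548,-.425),.017,(.006,.04),0,.073),('yellow',(.4735,-.5325),.023,(.006,.046),.017,.081)):
    p=box(al,c,.035,*zb); print(nm,'body',len(p),circ(p,rb))
    for n,C in(('s',A),('t',B)):
        p=box(C.reshape(-1,3),c,.035,*zb);print('   ',n,len(p),circ(p,rb) if len(p)>9 else '')
        t=box(C.reshape(-1,3),c,.03,zt-.006,.1);print('   top',n,len(t),(t[:,:2].max(0)+t[:,:2].min(0))/2,t[:,2].max())
for n,C in(('s',A),('t',B)):
    P=C.reshape(-1,3)
    g=box(P,(.53,-.24),.12,.29,.36); v=np.linalg.svd(g-g.mean(0))[2][0]
    print(n,'bar',len(g),g.min(0),g.max(0),'ang',np.degrees(np.arctan2(v[1],v[0])))
    r=box(P,(.523,-.246),.025,.235,.256);print('rod',len(r),r.min(0),r.max(0))
    bs=box(P,(.5,-.26),.16,.014,.0215);print('base',len(bs),cv2.minAreaRect((bs[:,:2]*1000).astype(np.float32)))
    hp=box(P,(.505,-.345),.03,.085,.1);print('pin',len(hp),hp.mean(0) if len(hp) else '')
    gt=box(P,(.437,-.34),.12,.086,.094);print('guardtop',len(gt),cv2.minAreaRect((gt[:,:2]*1000).astype(np.float32)) if len(gt)>5 else '')
    cu=box(P,(.44,-.29),.05,.037,.043);print('rim',len(cu),cv2.minEnclosingCircle((cu[:,:2]*1000).astype(np.float32)) if len(cu)>5 else '')
for y in np.arange(.6,-.5,-.1):
    q=B.reshape(-1,3);q=q[(abs(q[:,1]-y)<.05)&(q[:,0]>.15)&(q[:,0]<.6)];print(round(y,1),q[:,2].max() if len(q) else None,end=' ')
E
python3 fit.py
```

```text
serum body 297 [ 0.4696 -0.4528]
    s 265 [ 0.4697 -0.453 ]
   top s 158 [ 0.4686 -0.4541] 0.08638767843530815
    t 32 [ 0.4697 -0.4515]
   top t 168 [ 0.4698 -0.4509] 0.08735836444483791
oil body 160 [ 0.5548 -0.4267]
    s 132 [ 0.555 -0.427]
   top s 45 [ 0.554  -0.4293] 0.07733505105955207
    t 28 [ 0.555  -0.4255]
   top t 48 [ 0.5539 -0.4261] 0.0788023183952018
yellow body 318 [ 0.4816 -0.542 ]
    s 272 [ 0.4817 -0.5423]
   top s 187 [ 0.4804 -0.5433] 0.08658410573131436
    t 46 [ 0.4817 -0.541 ]
   top t 166 [ 0.481  -0.5404] 0.08705277035834591
s bar 450 [ 0.5208 -0.3031  0.2912] [ 0.543  -0.1909  0.3409] ang 90.01747164739685
rod 69 [ 0.5171 -0.2576  0.2356] [ 0.537  -0.2375  0.2547]
base 1610 ((530.5867919921875, -258.9328918457031), (206.0197296142578, 154.5804901123047), 86.63746643066406)
pin 70 [ 0.5063 -0.3491  0.0916]
guardtop 191 ((458.5556335449219, -356.7524719238281), (114.37419128417969, 164.3076934814453), 35.52474594116211)
rim 101 ((434.7262878417969, -279.74847412109375), 33.62689208984375)
t bar 735 [ 0.5221 -0.2996  0.3225] [ 0.5488 -0.1876  0.343 ] ang -93.66217667776961
rod 93 [ 0.5196 -0.254   0.244 ] [ 0.538  -0.2336  0.2551]
base 2405 ((528.4705200195312, -280.1569519042969), (256.4470520019531, 169.53958129882812), 80.71066284179688)
pin 73 [ 0.5074 -0.3463  0.092 ]
guardtop 192 ((437.34521484375, -388.4294738769531), (123.15447235107422, 156.85719299316406), 84.20638275146484)
rim 201 ((434.54132080078125, -280.4678955078125), 33.477203369140625)
0.6 None 0.5 0.0056801957245571355 0.4 0.03288100845814057 0.3 0.21986340910006685 0.2 0.014266542783327507 0.1 0.14411485741059016 0.0 0.4079147306318254 -0.1 0.41266600320325086 -0.2 0.34297253501585023 -0.3 0.34172543721218884 -0.4 1.094079470674996
```

```bash
cat > plan.py <<'E'
from h import *
def cur():
    s=read_state();w,x,y,z=s['tcp_rot']
    ty=np.array([2*(x*y-w*z),1-2*(x*x+z*z)]);return [*s['eef_pos'],np.degrees(np.arctan2(ty[1],ty[0]))]
def plan(wps,claw,start=None):
    """wps: list of (x,y,z,psi,nrows) ; prints calls of 5 rows, frame reset every 5 rows"""
    p=np.array(start if start is not None else cur(),float);L=[]
    for w in wps:
        q=np.array(w[:4],float);n=w[4];L+=[p+(q-p)*(i+1)/n for i in range(n)];p=q
    while len(L)%5:L.append(L[-1])
    p=np.array(start if start is not None else cur(),float)
    for i in range(0,len(L),5):
        a=np.radians(p[3]);ux=np.array([-np.sin(a),np.cos(a)]);uy=np.array([np.cos(a),np.sin(a)])
        R=[[round((r-p)[:2]@ux*100,1),round((r-p)[:2]@uy*100,1),round((p-r)[2]*100,1),round(p[3]-r[3],0),claw] for r in L[i:i+5]]
        # carry the rounded result forward
        e=R[-1];p=np.array([*(p[:2]+(ux*e[0]+uy*e[1])/100),p[2]-e[2]/100,p[3]-e[3]])
        print([[float(v) for v in r] for r in R],p.round(4))
E
python3 - <<'E'
from plan import *
c=cur();print(c)
plan([(c[0],c[1],.42,c[3],5),(.29,.36,.48,50,6),(.4697,-.4525,.48,-35,24)],0)
E
```

```text
[np.float64(0.2366413763673523), np.float64(0.5778474373528006), np.float64(0.2215043093035293), np.float64(67.72142828385596)]
[[0.0, 0.0, -4.0, 0.0, 0.0], [0.0, 0.0, -7.9, 0.0, 0.0], [0.0, 0.0, -11.9, 0.0, 0.0], [0.0, 0.0, -15.9, 0.0, 0.0], [0.0, 0.0, -19.8, 0.0, 0.0]] [ 0.2366  0.5778  0.4195 67.7214]
[[-2.2, -3.0, -1.0, 3.0, 0.0], [-4.4, -6.0, -2.0, 6.0, 0.0], [-6.6, -9.1, -3.0, 9.0, 0.0], [-8.8, -12.1, -4.0, 12.0, 0.0], [-11.0, -15.1, -5.0, 15.0, 0.0]] [ 0.2812  0.3964  0.4695 52.7214]
[[-2.9, -2.4, -1.0, 3.0, 0.0], [-5.6, -4.6, -1.0, 6.0, 0.0], [-8.2, -6.8, -1.0, 10.0, 0.0], [-10.8, -9.1, -1.0, 13.0, 0.0], [-13.5, -11.3, -1.0, 17.0, 0.0]] [ 0.3202  0.2247  0.4795 35.7214]
[[-3.2, -1.4, -0.0, 3.0, 0.0], [-6.4, -2.8, -0.0, 7.0, 0.0], [-9.6, -4.1, -0.0, 11.0, 0.0], [-12.7, -5.5, -0.0, 14.0, 0.0], [-15.9, -6.9, -0.0, 18.0, 0.0]] [ 0.357   0.0554  0.4795 17.7214]
[[-3.5, -0.3, -0.0, 3.0, 0.0], [-6.9, -0.6, -0.0, 7.0, 0.0], [-10.4, -0.9, -0.0, 10.0, 0.0], [-13.8, -1.2, -0.0, 14.0, 0.0], [-17.3, -1.5, -0.0, 17.0, 0.0]] [ 0.3953 -0.114   0.4795  0.7214]
[[-3.4, 0.7, -0.0, 4.0, 0.0], [-6.8, 1.4, -0.0, 7.0, 0.0], [-10.2, 2.1, -0.0, 11.0, 0.0], [-13.6, 2.8, -0.0, 14.0, 0.0], [-17.0, 3.5, -0.0, 18.0, 0.0]] [  0.4325  -0.2835   0.4795 -17.2786]
[[-3.0, 1.7, -0.0, 4.0, 0.0], [-6.0, 3.4, -0.0, 7.0, 0.0], [-9.0, 5.1, -0.0, 11.0, 0.0], [-12.0, 6.9, -0.0, 14.0, 0.0], [-15.0, 8.6, -0.0, 18.0, 0.0]] [  0.47    -0.4523   0.4795 -35.2786]
```

jog_arm(
  targets=[
    [0, 0, -4, 0, 0],
    [0, 0, -8, 0, 0],
    [0, 0, -12, 0, 0],
    [0, 0, -16, 0, 0],
    [0, 0, -20, 0, 0],
  ],
)

```text
time: 0.52
eef_pos: [0.2367, 0.5779, 0.4239]
tcp_rot: [-0.0, 0.193, 0.981, -0.0]
ft_force: [0.5, 1.2, -0.5]
width: 0.087
gripper_force: 0.0
```

jog_arm(
  targets=[
    [-2.2, -3, -1, 3, 0],
    [-4.4, -6, -2, 6, 0],
    [-6.6, -9.1, -3, 9, 0],
    [-8.8, -12.1, -4, 12, 0],
    [-11, -15.1, -6, 15, 0],
  ],
)

```text
time: 0.93
eef_pos: [0.2809, 0.3954, 0.4804]
tcp_rot: [-0.001, 0.321, 0.947, -0.002]
ft_force: [-0.1, -0.5, -0.2]
width: 0.0874
gripper_force: 0.0
```

jog_arm(
  targets=[
    [-2.9, -2.4, 0, 3, 0],
    [-5.6, -4.6, 0, 6, 0],
    [-8.2, -6.8, 0, 10, 0],
    [-10.8, -9.1, 0, 13, 0],
    [-13.5, -11.3, 0, 17, 0],
  ],
)

```text
time: 1.35
eef_pos: [0.32, 0.2242, 0.482]
tcp_rot: [-0.0, 0.457, 0.889, -0.0]
ft_force: [0.6, -0.3, -0.1]
width: 0.0871
gripper_force: 0.0
```

Tracking is accurate; continue.

jog_arm(
  targets=[
    [-3.2, -1.4, 0, 3, 0],
    [-6.4, -2.8, 0, 7, 0],
    [-9.6, -4.1, 0, 11, 0],
    [-12.7, -5.5, 0, 14, 0],
    [-15.9, -6.9, 0, 18, 0],
  ],
)

```text
time: 1.77
eef_pos: [0.3569, 0.0548, 0.4821]
tcp_rot: [0.0, 0.591, 0.807, 0.0]
ft_force: [1.2, -0.3, 0.4]
width: 0.0871
gripper_force: 0.0
```

jog_arm(
  targets=[
    [-3.5, -0.3, 0, 3, 0],
    [-6.9, -0.6, 0, 7, 0],
    [-10.4, -0.9, 0, 10, 0],
    [-13.8, -1.2, 0, 14, 0],
    [-17.3, -1.5, 0, 17, 0],
  ],
)

```text
time: 2.18
eef_pos: [0.3953, -0.1147, 0.4821]
tcp_rot: [-0.0, 0.704, 0.71, 0.0]
ft_force: [0.9, -0.2, 0.1]
width: 0.087
gripper_force: 0.0
```

jog_arm(
  targets=[
    [-3.4, 0.7, 0, 4, 0],
    [-6.8, 1.4, 0, 7, 0],
    [-10.2, 2.1, 0, 11, 0],
    [-13.6, 2.8, 0, 14, 0],
    [-17, 3.5, 0, 18, 0],
  ],
)

```text
time: 2.6
eef_pos: [0.4326, -0.2843, 0.4818]
tcp_rot: [-0.0, 0.806, 0.592, -0.0]
ft_force: [2.0, 0.1, 0.3]
width: 0.0866
gripper_force: 0.0
```

jog_arm(
  targets=[
    [-3, 1.7, 0, 4, 0],
    [-6, 3.4, 0, 7, 0],
    [-9, 5.1, 0, 11, 0],
    [-12, 6.9, 0, 14, 0],
    [-15, 8.6, 0, 18, 0],
  ],
)

```text
time: 3.02
eef_pos: [0.4703, -0.453, 0.4815]
tcp_rot: [-0.001, 0.889, 0.458, -0.0]
ft_force: [0.6, 0.9, 1.5]
width: 0.0864
gripper_force: 0.0
```

jog_arm(
  targets=[
    [0, 0, 4, 0, 0],
    [0, 0, 8, 0, 0],
    [0, 0, 12, 0, 0],
    [0, 0, 16, 0, 0],
    [0, 0, 20, 0, 0],
  ],
)

```text
time: 3.43
eef_pos: [0.4699, -0.451, 0.2796]
tcp_rot: [-0.001, 0.888, 0.459, -0.0]
ft_force: [0.4, -0.8, 0.7]
width: 0.0872
gripper_force: 0.0
```

```bash
python3 - <<'E'
from plan import *
from fit import circ,box
c=snap('wrist','w1');print(cur(),read_state()['qpos'])
P=cloud(c).reshape(-1,3)
p=box(P,(.469,-.4525),.035,.006,.046);t=box(P,(.469,-.4525),.03,.075,.1)
print(len(p),circ(p,.023) if len(p)>9 else '',len(t),(t[:,:2].max(0)+t[:,:2].min(0))/2,t[:,2].max())
E
```

```text
serum body 297 [ 0.4696 -0.4528]
    s 265 [ 0.4697 -0.453 ]
   top s 158 [ 0.4686 -0.4541] 0.08638767843530815
    t 32 [ 0.4697 -0.4515]
   top t 168 [ 0.4698 -0.4509] 0.08735836444483791
oil body 160 [ 0.5548 -0.4267]
    s 132 [ 0.555 -0.427]
   top s 45 [ 0.554  -0.4293] 0.07733505105955207
    t 28 [ 0.555  -0.4255]
   top t 48 [ 0.5539 -0.4261] 0.0788023183952018
yellow body 318 [ 0.4816 -0.542 ]
    s 272 [ 0.4817 -0.5423]
   top s 187 [ 0.4804 -0.5433] 0.08658410573131436
    t 46 [ 0.4817 -0.541 ]
   top t 166 [ 0.481  -0.5404] 0.08705277035834591
s bar 450 [ 0.5208 -0.3031  0.2912] [ 0.543  -0.1909  0.3409] ang 90.01747164739685
rod 69 [ 0.5171 -0.2576  0.2356] [ 0.537  -0.2375  0.2547]
base 1610 ((530.5867919921875, -258.9328918457031), (206.0197296142578, 154.5804901123047), 86.63746643066406)
pin 70 [ 0.5063 -0.3491  0.0916]
guardtop 191 ((458.5556335449219, -356.7524719238281), (114.37419128417969, 164.3076934814453), 35.52474594116211)
rim 101 ((434.7262878417969, -279.74847412109375), 33.62689208984375)
t bar 735 [ 0.5221 -0.2996  0.3225] [ 0.5488 -0.1876  0.343 ] an
[... 206 characters left out ...]
4 -0.3463  0.092 ]
guardtop 192 ((437.34521484375, -388.4294738769531), (123.15447235107422, 156.85719299316406), 84.20638275146484)
rim 201 ((434.54132080078125, -280.4678955078125), 33.477203369140625)
0.6 None 0.5 0.0056801957245571355 0.4 0.03288100845814057 0.3 0.21986340910006685 0.2 0.014266542783327507 0.1 0.14411485741059016 0.0 0.4079147306318254 -0.1 0.41266600320325086 -0.2 0.34297253501585023 -0.3 0.34172543721218884 -0.4 1.094079470674996 [np.float64(0.4670646906447983), np.float64(-0.4476106298490209), np.float64(0.2686684766605746), np.float64(-35.28618685890353)] [-0.8859  0.261   1.3925 -0.0001  1.5043 -0.27  ]
139 [ 0.4704 -0.4534] 797 [ 0.4707 -0.453 ] 0.08506898322164519
```

jog_arm(
  targets=[
    [0, 0, 0, 0, 0],
    [0, 0, 0, 0, 0],
    [0, 0, 0, 0, 0],
    [0, 0, 0, 0, 0],
    [0, 0, 0, 0, 0],
  ],
)

```text
time: 3.9
eef_pos: [0.4712, -0.4525, 0.2859]
tcp_rot: [0.003, 0.888, 0.46, 0.001]
ft_force: [-0.2, 0.1, -0.3]
width: 0.0869
gripper_force: 0.0
```

```bash
python3 - <<'E'
from plan import *
print(cur(),read_state()['qpos'],read_state()['time'])
capture('wrist');print(cur(),read_state()['qpos'],read_state()['time'])
E
```

```text
[np.float64(0.47122314291164585), np.float64(-0.45246735660871695), np.float64(0.28591762870920545), np.float64(-35.27253498618601)] [-8.85684129e-01  2.51594137e-01  1.37188274e+00 -3.64585960e-05
  1.51259940e+00 -2.70056240e-01] 3.9
[np.float64(0.47096953970107475), np.float64(-0.4522258697003942), np.float64(0.28514907942624224), np.float64(-35.27698983848249)] [-8.85746282e-01  2.51985484e-01  1.37282646e+00 -4.60682539e-05
  1.51243021e+00 -2.70041553e-01] 3.95
```

jog_arm(
  targets=[
    [0, 0, 3, 0, 0],
    [0, 0, 6.5, 0, 0],
    [0, 0, 10, 0, 0],
    [0, 0, 13, 0, 0],
    [0, 0, 15, 0, 0],
  ],
)

```text
time: 4.37
eef_pos: [0.4695, -0.4504, 0.1296]
tcp_rot: [-0.001, 0.888, 0.46, -0.0]
ft_force: [-0.8, 0.3, 0.2]
width: 0.0871
gripper_force: 0.0
```

jog_arm(
  targets=[
    [0, 0, 1.5, 0, 0],
    [0, 0, 3, 0, 0],
    [0, 0, 4.5, 0, 0],
    [0, 0, 6, 0, 0],
    [0, 0, 7, 0, 0],
  ],
)

```text
time: 4.78
eef_pos: [0.4703, -0.4513, 0.0616]
tcp_rot: [-0.0, 0.888, 0.46, -0.0]
ft_force: [0.5, 0.8, -0.9]
width: 0.0869
gripper_force: 0.0
```

jog_arm(
  targets=[
    [0, 0, 0.5, 0, 0],
    [0, 0, 1.0, 0, 0],
    [0, 0, 1.5, 0, 0],
    [0, 0, 2, 0, 0],
    [0, 0, 2, 0, 0],
  ],
)

```text
time: 5.2
eef_pos: [0.4701, -0.4511, 0.0417]
tcp_rot: [-0.0, 0.888, 0.46, -0.0]
ft_force: [0.8, 0.2, -1.3]
width: 0.0871
gripper_force: 0.0
```

jog_arm(
  targets=[
    [-0.1, 0.1, 0.6, 0, 0],
    [-0.15, 0.1, 1.2, 0, 0],
    [-0.15, 0.1, 1.8, 0, 0],
    [-0.15, 0.1, 2.3, 0, 0],
    [-0.15, 0.1, 2.3, 0, 0],
  ],
)

```text
time: 5.62
eef_pos: [0.4694, -0.4522, 0.0175]
tcp_rot: [-0.001, 0.888, 0.46, -0.0]
ft_force: [-1.5, -0.1, -0.5]
width: 0.0868
gripper_force: 0.0
```

jog_arm(
  targets=[
    [0, 0, 0, 0, 0.2],
    [0, 0, 0, 0, 0.35],
    [0, 0, 0, 0, 0.45],
    [0, 0, 0, 0, 0.6],
    [0, 0, 0, 0, 0.8],
  ],
)

```text
time: 6.03
eef_pos: [0.4704, -0.4533, 0.0197]
tcp_rot: [0.0, 0.888, 0.46, 0.0]
ft_force: [0.6, -0.1, 0.2]
width: 0.0616
gripper_force: 0.0
```

jog_arm(
  targets=[
    [0, 0, 0, 0, 1],
    [0, 0, 0, 0, 1],
    [0, 0, 0, 0, 1],
    [0, 0, 0, 0, 1],
    [0, 0, 0, 0, 1],
  ],
)

```text
time: 6.45
eef_pos: [0.4703, -0.4532, 0.0194]
tcp_rot: [0.0, 0.888, 0.46, 0.0]
ft_force: [0.1, -0.1, 1.0]
width: 0.045
gripper_force: 29.9
```

```bash
python3 - <<'E'
from plan import *
c=cur();print(c)
plan([(*c[:2],.16,c[3],5),(.43,-.42,.16,-93.5,10),(.435,-.2805,.16,-93.5,10)],1)
E
```

```text
[np.float64(0.4703000062266158), np.float64(-0.45319204581567013), np.float64(0.019416751143878044), np.float64(-35.274012943853194)]
[[0.0, 0.0, -2.8, 0.0, 1.0], [0.0, 0.0, -5.6, 0.0, 1.0], [0.0, 0.0, -8.4, 0.0, 1.0], [0.0, 0.0, -11.2, 0.0, 1.0], [0.0, 0.0, -14.1, 0.0, 1.0]] [  0.4703  -0.4532   0.1604 -35.274 ]
[[0.0, -0.5, 0.0, 6.0, 1.0], [0.1, -1.0, 0.0, 12.0, 1.0], [0.1, -1.6, 0.0, 17.0, 1.0], [0.2, -2.1, 0.0, 23.0, 1.0], [0.2, -2.6, 0.0, 29.0, 1.0]] [  0.4502  -0.4365   0.1604 -64.274 ]
[[-0.2, -0.5, 0.0, 6.0, 1.0], [-0.4, -0.9, 0.0, 12.0, 1.0], [-0.7, -1.4, 0.0, 18.0, 1.0], [-0.9, -1.9, 0.0, 23.0, 1.0], [-1.1, -2.4, 0.0, 29.0, 1.0]] [  0.4299  -0.4197   0.1604 -93.274 ]
[[-0.0, -1.4, 0.0, 0.0, 1.0], [-0.0, -2.8, 0.0, 0.0, 1.0], [-0.1, -4.2, 0.0, 0.0, 1.0], [-0.1, -5.6, 0.0, 0.0, 1.0], [-0.1, -6.9, 0.0, 0.0, 1.0]] [  0.4328  -0.3508   0.1604 -93.274 ]
[[-0.1, -1.4, 0.0, 0.0, 1.0], [-0.1, -2.8, 0.0, 0.0, 1.0], [-0.1, -4.2, 0.0, 0.0, 1.0], [-0.2, -5.6, 0.0, 0.0, 1.0], [-0.2, -7.0, 0.0, 0.0, 1.0]] [  0.4348  -0.2808   0.1604 -93.274 ]
```

jog_arm(
  targets=[
    [0, 0, -2, 0, 1],
    [0, 0, -5, 0, 1],
    [0, 0, -8.5, 0, 1],
    [0, 0, -12, 0, 1],
    [0, 0, -14, 0, 1],
  ],
)

```text
time: 6.87
eef_pos: [0.4711, -0.4542, 0.1636]
tcp_rot: [0.002, 0.888, 0.46, 0.0]
ft_force: [0.0, -1.0, -0.9]
width: 0.0453
gripper_force: 29.9
```

jog_arm(
  targets=[
    [0, -0.5, 0, 6, 1],
    [0.1, -1, 0, 12, 1],
    [0.1, -1.6, 0, 17, 1],
    [0.2, -2.1, 0, 23, 1],
    [0.2, -2.6, 0, 29, 1],
  ],
)

```text
time: 7.28
eef_pos: [0.4497, -0.4359, 0.1588]
tcp_rot: [-0.0, 0.975, 0.22, -0.0]
ft_force: [-0.0, 0.7, -2.2]
width: 0.0452
gripper_force: 29.9
```

jog_arm(
  targets=[
    [-0.2, -0.5, 0, 6, 1],
    [-0.4, -0.9, 0, 12, 1],
    [-0.7, -1.4, 0, 18, 1],
    [-0.9, -1.9, 0, 23, 1],
    [-1.1, -2.4, 0, 29, 1],
  ],
)

```text
time: 7.7
eef_pos: [0.4293, -0.4191, 0.1587]
tcp_rot: [-0.0, 1.0, -0.031, -0.0]
ft_force: [0.1, -0.5, -2.2]
width: 0.0451
gripper_force: 29.9
```

jog_arm(
  targets=[
    [0, -1.4, 0, 0, 1],
    [0, -2.8, 0, 0, 1],
    [-0.1, -4.2, 0, 0, 1],
    [-0.1, -5.6, 0, 0, 1],
    [-0.1, -6.9, 0, 0, 1],
  ],
)

```text
time: 8.12
eef_pos: [0.4329, -0.3486, 0.1592]
tcp_rot: [-0.0, 1.0, -0.028, -0.0]
ft_force: [-0.1, 0.6, -1.3]
width: 0.0451
gripper_force: 29.9
```

jog_arm(
  targets=[
    [-0.1, -2, 0, 0, 1],
    [-0.1, -4, 0, 0, 1],
    [-0.2, -6, 0, 0, 1],
    [-0.2, -7, 0, 0, 1],
    [-0.2, -7, 0, 0, 1],
  ],
)

```text
time: 8.53
eef_pos: [0.435, -0.2782, 0.1593]
tcp_rot: [-0.0, 1.0, -0.027, 0.0]
ft_force: [-0.0, -0.5, -1.9]
width: 0.0451
gripper_force: 29.9
```

```bash
sed -i 's/^for /if __name__=="__main__":\n  pass\nfor /' fit.py; python3 - <<'E'
from plan import *
print(cur(),read_state()['qpos'])
for n in('scene','top','wrist'):
    c=snap(n,n[0]+'2');P=cloud(c).reshape(-1,3)
    m=(np.hypot(P[:,0]-.435,P[:,1]+.28)<.05)&(abs(P[:,2]-.04)<.003);p=P[m]
    print(n,m.sum(),cv2.minEnclosingCircle((p[:,:2]*1000).astype(np.float32)) if m.sum()>5 else '')
print(cur())
E
```

```text
[np.float64(0.4350204785098323), np.float64(-0.2781641892773878), np.float64(0.1592997876390271), np.float64(-93.08934628706146)] [-7.22045578e-01  1.55632227e-02  1.87257358e+00  5.05073240e-04
  1.25374533e+00  9.02512498e-01]
scene 102 ((427.36676025390625, -277.3272705078125), 40.73181915283203)
top 0 
wrist 1261 ((436.0647888183594, -281.8669738769531), 33.522911071777344)
[np.float64(0.43504630892957863), np.float64(-0.28124329660298647), np.float64(0.15960452678661424), np.float64(-93.23825855719593)]
```

View pics/s2.png

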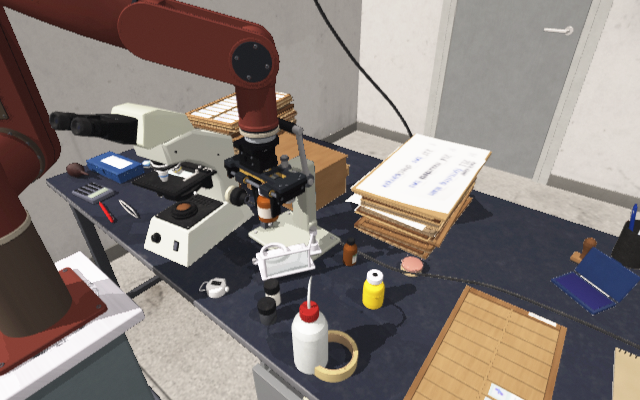

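The picture shows the amber bottle upright in the gripper at (264,205) above the cup, with the slim bottle still at (349,252). Lowering.

jog_arm(
  targets=[
    [0, 0, 2, 0, 1],
    [0, 0, 4, 0, 1],
    [0, 0, 6, 0, 1],
    [0, 0, 7.5, 0, 1],
    [0, 0, 8.5, 0, 1],
  ],
)

```text
time: 9.1
eef_pos: [0.4338, -0.2811, 0.0724]
tcp_rot: [-0.001, 1.0, -0.029, -0.001]
ft_force: [0.1, -0.6, -1.6]
width: 0.0451
gripper_force: 29.9
```

jog_arm(
  targets=[
    [0, 0, 0.3, 0, 1],
    [0, 0, 0.6, 0, 1],
    [0, 0, 0.6, 0, 1],
    [0, 0, 0.6, 0, 1],
    [0, 0, 0.6, 0, 1],
  ],
)

```text
time: 9.52
eef_pos: [0.4354, -0.2813, 0.0693]
tcp_rot: [0.001, 1.0, -0.029, 0.001]
ft_force: [-0.0, 0.2, -0.9]
width: 0.0452
gripper_force: 29.9
```

jog_arm(
  targets=[
    [0, 0, 0.4, 0, 1],
    [0, 0, 0.8, 0, 1],
    [0, 0, 1.2, 0, 1],
    [0, 0, 1.5, 0, 1],
    [0, 0, 1.5, 0, 1],
  ],
)

```text
time: 9.93
eef_pos: [0.4342, -0.2801, 0.0522]
tcp_rot: [-0.001, 1.0, -0.029, -0.001]
ft_force: [0.1, 0.3, -2.0]
width: 0.045
gripper_force: 29.9
```

jog_arm(
  targets=[
    [0, 0, 0.1, 0, 1],
    [0, 0, 0.2, 0, 1],
    [0, 0, 0.3, 0, 1],
    [0, 0, 0.4, 0, 1],
    [0, 0, 0.4, 0, 1],
  ],
)

```text
time: 10.35
eef_pos: [0.4349, -0.2808, 0.0494]
tcp_rot: [0.0, 1.0, -0.029, 0.0]
ft_force: [-0.3, 0.3, -1.7]
width: 0.0449
gripper_force: 29.9
```

jog_arm(
  targets=[
    [0, 0, 0.1, 0, 1],
    [0, 0, 0.1, 0, 1],
    [0, 0, 0.2, 0, 1],
    [0, 0, 0.2, 0, 1],
    [0, 0, 0.2, 0, 1],
  ],
)

```text
time: 10.77
eef_pos: [0.435, -0.2809, 0.0492]
tcp_rot: [0.0, 1.0, -0.028, -0.0]
ft_force: [-6.5, 4.5, 14.7]
width: 0.045
gripper_force: 29.9
```

```bash
python3 -c "
from plan import *
c=snap('wrist','w3');snap('scene','s3');s=read_state();print(cur(),s['ft_force'])
im=c['pixels'][:,:,::-1];cv2.imwrite('pics/w3.png',im)"
```

```text
[np.float64(0.43497131092084496), np.float64(-0.2808669640483766), np.float64(0.04922290203879577), np.float64(-93.26674701803843)] [-6.10451313  4.05081024 14.89224785]
```

View pics/w3.png

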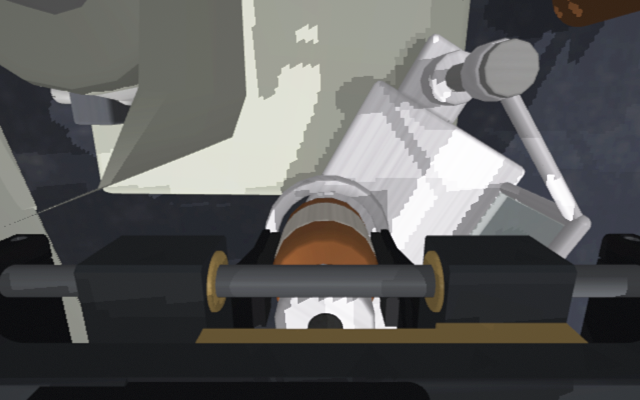

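The wrist view shows the bottle standing inside the cup ring (325,215), and about 15 N of upward force means it is on the floor. Releasing and lifting.

jog_arm(
  targets=[
    [0, 0, -0.1, 0, 0.9],
    [0, 0, -0.1, 0, 0.4],
    [0, 0, -0.1, 0, 0.2],
    [0, 0, -0.1, 0, 0.15],
    [0, 0, -0.1, 0, 0.15],
  ],
)

```text
time: 11.28
eef_pos: [0.4347, -0.2807, 0.0481]
tcp_rot: [-0.0, 1.0, -0.029, -0.0]
ft_force: [0.2, -0.0, 0.2]
width: 0.064
gripper_force: 0.0
```

jog_arm(
  targets=[
    [0, 0, -0.1, 0, 0.15],
    [0, 0, -0.5, 0, 0.15],
    [0, 0, -1.5, 0, 0.15],
    [0, 0, -3, 0, 0.15],
    [0, 0, -5, 0, 0.15],
  ],
)

```text
time: 11.7
eef_pos: [0.434, -0.28, 0.0983]
tcp_rot: [-0.001, 1.0, -0.029, -0.001]
ft_force: [0.1, 0.7, 0.7]
width: 0.074
gripper_force: 0.0
```

jog_arm(
  targets=[
    [0, 0, -2, 0, 0.15],
    [0, 0, -4, 0, 0.15],
    [0, 0, -6, 0, 0.15],
    [0, 0, -8, 0, 0.15],
    [0, 0, -9, 0, 0.15],
  ],
)

```text
time: 12.12
eef_pos: [0.4359, -0.2817, 0.1921]
tcp_rot: [0.002, 1.0, -0.029, 0.002]
ft_force: [1.1, 0.3, -0.2]
width: 0.0743
gripper_force: 0.0
```

```bash
python3 - <<'E'
from plan import *
print(cur(),read_state()['qpos'])
c=snap('wrist','w4');P=cloud(c).reshape(-1,3)
m=(np.hypot(P[:,0]-.435,P[:,1]+.28)<.05)&(P[:,2]>.105)&(P[:,2]<.12);p=P[m]
print('cap',m.sum(),cv2.minEnclosingCircle((p[:,:2]*1000).astype(np.float32)) if m.sum()>5 else '',p[:,2].max())
for n in('wrist','scene'):
    c=capture(n);P=cloud(c).reshape(-1,3)
    m=(np.hypot(P[:,0]-.44,P[:,1]+.34)<.09)&(abs(P[:,2]-.088)<.004);p=P[m]*1000
    print(n,m.sum(),p.min(0) if len(p) else '',p.max(0) if len(p) else '')
    m=(np.hypot(P[:,0]-.435,P[:,1]+.28)<.05)&(abs(P[:,2]-.04)<.002);p=P[m]
    print('rim',m.sum(),cv2.minEnclosingCircle((p[:,:2]*1000).astype(np.float32)))
E
```

```text
[np.float64(0.4358903822008533), np.float64(-0.2816689451928724), np.float64(0.19212234165337286), np.float64(-93.27381256561686)] [-7.25731357e-01 -1.40987592e-02  1.83799631e+00  1.56834628e-06
  1.31283703e+00  9.02197642e-01]
cap 1644 ((435.56573486328125, -281.1597900390625), 17.170207977294922) 0.11526991514571924
wrist 2244 [ 372.68146125 -382.97051073   84.01992976] [ 524.17085918 -260.08058558   91.74229684]
rim 930 ((436.049072265625, -281.7882385253906), 33.58637237548828)
scene 305 [ 364.16891919 -383.06611555   84.12253982] [ 516.34402166 -263.9128808    91.84994274]
rim 49 ((434.6954040527344, -279.4393615722656), 33.66402053833008)
```

```bash
cat > gate.py <<'E'
from plan import *
H=np.array([.5128,-.3456]);YAW=-3.5
def pg(deg,off,z,n,yy=.081):
    g=np.radians(deg+YAW);c,s=np.cos(g),np.sin(g);v=np.array([-.0645-off,yy])
    return (H[0]+c*v[0]-s*v[1],H[1]+s*v[0]+c*v[1],z,deg+YAW-90,n)
E
python3 - <<'E'
from gate import *
c=cur();print(c)
a=pg(59.5,.045,.19,5);print(a)
plan([(a[0],a[1],.19,c[3],5),(*a[:4],10),pg(59.5,.045,.067,5),pg(59.5,.02,.067,5)],1)
b=dict(np.load('pics/t0.npz'));B=cloud(b).reshape(-1,3)
for f in('t0','s0'):
    B=cloud(dict(np.load(f'pics/{f}.npz'))).reshape(-1,3)
    m=(B[:,2]>.03)&(np.hypot(B[:,0]-a[0],B[:,1]-a[1])<.13);p=B[m]
    print('near dist',np.sort(np.hypot(p[:,0]-a[0],p[:,1]-a[1]))[:3]);q=p[(p[:,0]<a[0])];
    print(q.min(0),q.max(0)) if len(q) else 0
E
```

```text
[np.float64(0.4352188649034316), np.float64(-0.2811153287438123), np.float64(0.18925718415380385), np.float64(-93.27725414818514)]
(np.float64(0.3844163336929949), np.float64(-0.39108498901364663), 0.19, -34.0, 5)
[[-0.9, 2.3, -0.0, 0.0, 1.0], [-1.8, 4.5, -0.0, 0.0, 1.0], [-2.7, 6.8, -0.0, 0.0, 1.0], [-3.6, 9.0, -0.1, 0.0, 1.0], [-4.4, 11.3, -0.1, 0.0, 1.0]] [  0.3848  -0.3914   0.1903 -93.2773]
[[-0.0, -0.0, 0.0, -6.0, 1.0], [-0.0, -0.0, 0.0, -12.0, 1.0], [-0.0, -0.0, 0.0, -18.0, 1.0], [-0.0, -0.0, 0.0, -24.0, 1.0], [-0.0, -0.0, 0.0, -30.0, 1.0]] [  0.3848  -0.3914   0.1903 -63.2773]
[[-0.0, -0.0, 0.0, -6.0, 1.0], [-0.0, -0.0, 0.0, -11.0, 1.0], [-0.0, -0.0, 0.0, -17.0, 1.0], [-0.0, -0.0, 0.0, -23.0, 1.0], [-0.0, -0.0, 0.0, -29.0, 1.0]] [  0.3848  -0.3914   0.1903 -34.2773]
[[0.0, -0.1, 2.5, -0.0, 1.0], [0.0, -0.1, 4.9, -0.0, 1.0], [0.0, -0.1, 7.4, -0.0, 1.0], [0.0, -0.1, 9.9, -0.0, 1.0], [0.0, -0.1, 12.3, -0.0, 1.0]] [  0.384   -0.3909   0.0673 -34.2773]
[[0.5, 0.0, 0.0, -0.0, 1.0], [1.0, 0.0, 0.0, -0.0, 1.0], [1.5, 0.0, 0.0, -0.0, 1.0], [2.0, 0.0, 0.0, -0.0, 1.0], [2.5, 0.0, 0.0, -0.0, 1.0]] [  0.3981  -0.3702   0.0673 -34.2773]
near dist [0.02752963 0.02752963 0.02752963]
[ 0.2858935  -0.50348417  0.03001479] [ 0.38418984 -0.26181771  1.09407947]
near dist [0.03004396 0.03125853 0.0314468 ]
[ 0.28374121 -0.503482    0.03003684] [ 0.3842925  -0.26164003  0.17420265]
```

```bash
python3 - <<'E'
from gate import *
a=pg(59.5,.045,.19,5);b=np.radians(-34);ux=np.array([-np.sin(b),np.cos(b)]);uy=np.array([np.cos(b),np.sin(b)])
for f in('t0','s0'):
    P=cloud(dict(np.load(f'pics/{f}.npz'))).reshape(-1,3);d=P[:,:2]-np.array(a[:2]);lx=d@ux;ly=d@uy
    m=(P[:,2]>.12)&(P[:,2]<.4)&(abs(lx)<.06)&(abs(ly)<.12);print(f,'body zone',m.sum())
    for k in range(-6,7):
        m=(P[:,2]>.035)&(P[:,2]<.4)&(abs(lx-k*.01)<.005)&(abs(ly)<.03)
        if m.sum():print(k,m.sum(),P[m].mean(0).round(3),P[m][:,2].max().round(3))
E
```

```text
t0 body zone 0
5 78 [ 0.412 -0.35   0.089] 0.093
6 1 [ 0.436 -0.359  0.037] 0.037
s0 body zone 0
-1 1 [ 0.357 -0.38   0.046] 0.046
4 40 [ 0.407 -0.353  0.077] 0.092
5 439 [ 0.411 -0.352  0.064] 0.092
```

jog_arm(
  targets=[
    [-0.9, 2.3, 0, 0, 1],
    [-1.8, 4.5, 0, 0, 1],
    [-2.7, 6.8, 0, 0, 1],
    [-3.6, 9, 0, 0, 1],
    [-4.4, 11.3, 0, 0, 1],
  ],
)

```text
time: 12.68
eef_pos: [0.383, -0.3909, 0.1862]
tcp_rot: [-0.001, 1.0, -0.028, -0.001]
ft_force: [0.4, -0.1, -0.9]
width: 0.0481
gripper_force: 0.0
```

jog_arm(
  targets=[
    [0, 0, 0, -6, 1],
    [0, 0, 0, -12, 1],
    [0, 0, 0, -18, 1],
    [0, 0, 0, -24, 1],
    [0, 0, 0, -30, 1],
  ],
)

```text
time: 13.1
eef_pos: [0.3835, -0.3901, 0.186]
tcp_rot: [-0.002, 0.972, 0.233, -0.001]
ft_force: [-0.2, -0.3, 0.6]
width: 0.0152
gripper_force: 0.0
```

jog_arm(
  targets=[
    [0, 0, 0, -6, 1],
    [0, 0, 0, -11, 1],
    [0, 0, 0, -17, 1],
    [0, 0, 0, -23, 1],
    [0, 0, 0, -29, 1],
  ],
)

```text
time: 13.52
eef_pos: [0.3836, -0.39, 0.1861]
tcp_rot: [-0.002, 0.883, 0.47, -0.0]
ft_force: [0.1, 0.6, -0.4]
width: 0.0003
gripper_force: 0.0
```

jog_arm(
  targets=[
    [0, 0, 3, 0, 1],
    [0, 0, 6, 0, 1],
    [0, 0, 9, 0, 1],
    [0, 0, 11, 0, 1],
    [0, 0, 12.3, 0, 1],
  ],
)

```text
time: 13.93
eef_pos: [0.3822, -0.3882, 0.0605]
tcp_rot: [-0.004, 0.884, 0.467, -0.001]
ft_force: [-0.9, -0.7, 0.3]
width: 0.0004
gripper_force: 0.0
```

jog_arm(
  targets=[
    [0.5, 0, 0, 0, 1],
    [1, 0, 0, 0, 1],
    [1.5, 0, 0, 0, 1],
    [2, 0, 0, 0, 1],
    [2.5, 0, 0, 0, 1],
  ],
)

```text
time: 14.35
eef_pos: [0.3997, -0.3707, 0.0669]
tcp_rot: [0.001, 0.884, 0.467, 0.0]
ft_force: [-0.7, -0.2, -0.0]
width: 0.0006
gripper_force: 0.0
```

```bash
python3 - <<'E'
from gate import *
print(cur(),read_state()['ft_force'],read_state()['width'])
plan([pg(a,.010,.067,1) for a in np.r_[59.5:0:30j]],1)
E
```

```text
[np.float64(0.399677761055837), np.float64(-0.3707152422912499), np.float64(0.0669435149590584), np.float64(-34.25795511590935)] [-0.67966814 -0.1894917  -0.03141161] 0.0005546187279196585
[[1.0, -0.1, -0.0, -0.0, 1.0], [1.3, -0.4, -0.0, 2.0, 1.0], [1.6, -0.6, -0.0, 4.0, 1.0], [1.9, -0.9, -0.0, 6.0, 1.0], [2.2, -1.1, -0.0, 8.0, 1.0]] [  0.403   -0.3463   0.0669 -42.258 ]
[[0.3, -0.3, -0.0, 2.0, 1.0], [0.6, -0.5, -0.0, 4.0, 1.0], [0.9, -0.8, -0.0, 6.0, 1.0], [1.2, -1.0, -0.0, 8.0, 1.0], [1.5, -1.2, -0.0, 10.0, 1.0]] [  0.4042  -0.3272   0.0669 -52.258 ]
[[0.3, -0.3, -0.0, 2.0, 1.0], [0.6, -0.5, -0.0, 4.0, 1.0], [1.0, -0.8, -0.0, 6.0, 1.0], [1.3, -1.0, -0.0, 8.0, 1.0], [1.6, -1.2, -0.0, 10.0, 1.0]] [  0.4095  -0.3079   0.0669 -62.258 ]
[[0.3, -0.3, -0.0, 3.0, 1.0], [0.6, -0.5, -0.0, 5.0, 1.0], [0.9, -0.8, -0.0, 7.0, 1.0], [1.2, -1.0, -0.0, 9.0, 1.0], [1.6, -1.2, -0.0, 11.0, 1.0]] [ 4.1810e-01 -2.8980e-01  6.6900e-02 -7.3258e+01]
[[0.3, -0.3, -0.0, 2.0, 1.0], [0.6, -0.5, -0.0, 4.0, 1.0], [0.9, -0.7, -0.0, 6.0, 1.0], [1.2, -1.0, -0.0, 8.0, 1.0], [1.5, -1.2, -0.0, 10.0, 1.0]] [ 4.2900e-01 -2.7400e-01  6.6900e-02 -8.3258e+01]
[[0.3, -0.3, -0.0, 2.0, 1.0], [0.6, -0.5, -0.0, 4.0, 1.0], [0.9, -0.8, -0.0, 6.0, 1.0], [1.3, -1.0, -0.0, 8.0, 1.0], [1.6, -1.2, -0.0, 10.0, 1.0]] [ 4.4340e-01 -2.6020e-01  6.6900e-02 -9.3258e+01]
```

jog_arm(
  targets=[
    [0.4, -0.1, 0, 0, 1],
    [0.8, -0.2, 0, 2, 1],
    [1.2, -0.5, 0, 4, 1],
    [1.7, -0.8, 0, 6, 1],
    [2.2, -1.1, 0, 8, 1],
  ],
)

```text
time: 14.77
eef_pos: [0.4017, -0.3459, 0.066]
tcp_rot: [0.0, 0.915, 0.404, -0.0]
ft_force: [-2.6, -0.7, 1.4]
width: 0.0004
gripper_force: 0.9
```

jog_arm(
  targets=[
    [0.3, -0.3, 0, 2, 1],
    [0.6, -0.5, 0, 4, 1],
    [0.9, -0.8, 0, 6, 1],
    [1.2, -1, 0, 8, 1],
    [1.5, -1.2, 0, 10, 1],
  ],
)

```text
time: 15.18
eef_pos: [0.4031, -0.3266, 0.0659]
tcp_rot: [0.0, 0.947, 0.323, -0.0]
ft_force: [-1.5, -0.2, 0.6]
width: 0.0001
gripper_force: 0.6
```

```bash
python3 - <<'E'
from gate import *
print(cur())
snap('scene','s5')
E
```

```text
[np.float64(0.40310631595062657), np.float64(-0.32664410408428507), np.float64(0.0659304246983092), np.float64(-52.35601661822499)]
```

View pics/s5.png

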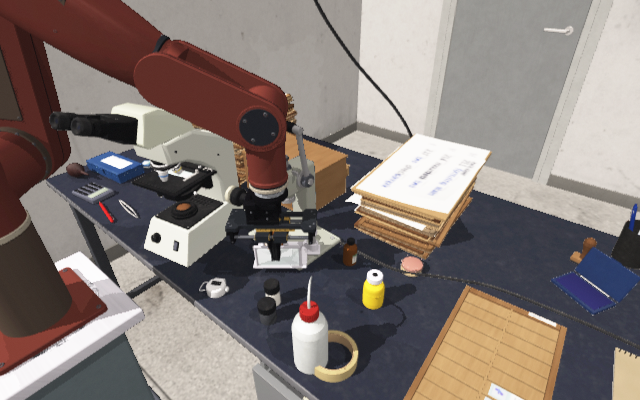

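The picture shows the gate at (285,250) swinging with the fingers on the guard, bystanders untouched at (349,252) and (373,288). Continue.

jog_arm(
  targets=[
    [0.3, -0.3, 0, 2, 1],
    [0.6, -0.5, 0, 4, 1],
    [1, -0.8, 0, 6, 1],
    [1.3, -1, 0, 8, 1],
    [1.6, -1.2, 0, 10, 1],
  ],
)

```text
time: 15.65
eef_pos: [0.4083, -0.3074, 0.0658]
tcp_rot: [0.0, 0.971, 0.239, -0.0]
ft_force: [-1.5, 0.3, -0.3]
width: 0.0002
gripper_force: 0.6
```

jog_arm(
  targets=[
    [0.3, -0.3, 0, 3, 1],
    [0.6, -0.5, 0, 5, 1],
    [0.9, -0.8, 0, 7, 1],
    [1.2, -1, 0, 9, 1],
    [1.6, -1.2, 0, 11, 1],
  ],
)

```text
time: 16.07
eef_pos: [0.4167, -0.2892, 0.0656]
tcp_rot: [0.0, 0.989, 0.145, -0.0]
ft_force: [-2.7, 0.7, 0.3]
width: -0.0
gripper_force: 0.9
```

jog_arm(
  targets=[
    [0.3, -0.3, 0, 2, 1],
    [0.6, -0.5, 0, 4, 1],
    [0.9, -0.7, 0, 6, 1],
    [1.2, -1, 0, 8, 1],
    [1.5, -1.2, 0, 10, 1],
  ],
)

```text
time: 16.48
eef_pos: [0.4279, -0.2733, 0.0656]
tcp_rot: [0.0, 0.998, 0.058, 0.0]
ft_force: [-1.0, 0.1, -0.1]
width: 0.0005
gripper_force: 0.6
```

jog_arm(
  targets=[
    [0.3, -0.3, 0, 2, 1],
    [0.6, -0.5, 0, 4, 1],
    [0.9, -0.8, 0, 6, 1],
    [1.3, -1, 0, 8, 1],
    [1.6, -1.2, 0, 10, 1],
  ],
)

```text
time: 16.9
eef_pos: [0.44, -0.2605, 0.0654]
tcp_rot: [0.001, 1.0, -0.028, -0.003]
ft_force: [-11.5, -4.5, 5.7]
width: 0.0003
gripper_force: 5.9
```

```bash
python3 - <<'E'
from gate import *
print(cur(),pg(0,.01,.067,1),read_state()['ft_force'])
for n in('scene','top','wrist'):
    P=cloud(capture(n)).reshape(-1,3);g=np.radians(YAW)
    d=P[:,:2]-H;l=np.c_[d@[np.cos(g),np.sin(g)],d@[-np.sin(g),np.cos(g)]]
    m=(abs(P[:,2]-.088)<.004)&(l[:,0]<-.03)&(l[:,0]>-.1)&(l[:,1]>.02)&(l[:,1]<.14)
    print(n,m.sum(),np.percentile(l[m],[3,97],axis=0) if m.any() else '')
    if m.sum()>30: q=l[m];print('slope',np.polyfit(q[:,1],q[:,0],1))
E
```

```text
[np.float64(0.44003943511214094), np.float64(-0.26045148193918777), np.float64(0.06544677360836833), np.float64(-93.2526856445696)] (np.float64(0.44338388921989436), np.float64(-0.260202965132482), 0.067, -93.5, 1) [-11.4812378   -4.45295322   5.65199049]
scene 69 [[-0.09050022  0.02102292]
 [-0.0527561   0.08636219]]
slope [-0.43321494 -0.04786124]
top 13 [[-0.06517215  0.022539  ]
 [-0.04243956  0.03038556]]
wrist 2558 [[-0.0668297   0.02104625]
 [-0.04087897  0.12205994]]
slope [-0.13953679 -0.04885556]
```

jog_arm(
  targets=[
    [0.1, 0, 0, 0, 1],
    [0.2, 0, 0, 0, 1],
    [0.3, 0, 0, 0, 1],
    [0.3, 0, 0, 0, 1],
    [0.3, 0, 0, 0, 1],
  ],
)

```text
time: 17.47
eef_pos: [0.4445, -0.2594, 0.065]
tcp_rot: [-0.001, 1.0, -0.028, -0.001]
ft_force: [-5.0, 2.3, 2.5]
width: 0.0007
gripper_force: 2.6
```

```bash
python3 - <<'E'
from gate import *
print(cur(),read_state()['ft_force'])
c=snap('wrist','w6');P=cloud(c).reshape(-1,3);g=np.radians(YAW)
d=P[:,:2]-H;l=np.c_[d@[np.cos(g),np.sin(g)],d@[-np.sin(g),np.cos(g)]]
m=(abs(P[:,2]-.0895)<.003)&(l[:,0]<-.03)&(l[:,0]>-.1)&(l[:,1]>.04)&(l[:,1]<.14)
q=l[m]
for a in np.arange(.03,.14,.01):
    k=abs(q[:,1]-a)<.005
    if k.sum():print(a.round(2),k.sum(),q[k,0].min(),q[k,0].max())
E
```

```text
[np.float64(0.444529601437907), np.float64(-0.2594055215640039), np.float64(0.06503489887068978), np.float64(-93.23732893845099)] [-5.03161874  2.29612432  2.46102829]
0.04 19 -0.05642852404597745 -0.05554938697823037
0.05 52 -0.05650818678492845 -0.05523854335030406
0.06 54 -0.05661688654376774 -0.05529653156007987
0.07 88 -0.06246288403498997 -0.05525387729783036
0.08 490 -0.06902610740934431 -0.05507812705156765
0.09 238 -0.06415852204352414 -0.055123545016011896
0.1 67 -0.056560831565537595 -0.05493132590900407
0.11 73 -0.056621300366462055 -0.05488204860389369
0.12 83 -0.05678212251624763 -0.05489892205521965
0.13 84 -0.05704341945848426 -0.05491826597868904
0.14 24 -0.05896746909291311 -0.055865107203793035
```

View pics/w6.png

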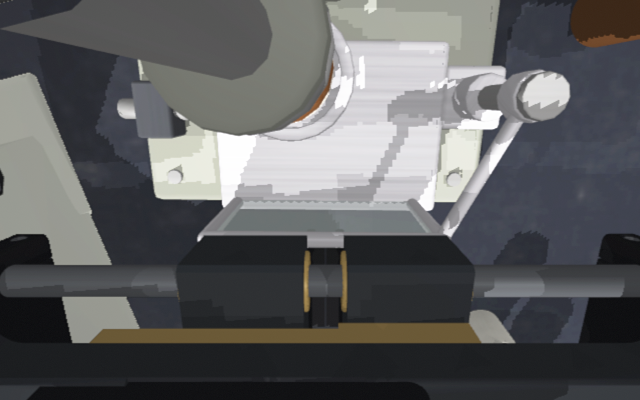

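The wrist view shows the gate square with the base, the catch end at (160,105) and the cup under the head; the force rose to 12 N then fell as the catch gave way. One more nudge against the stop.

jog_arm(
  targets=[
    [0.1, 0, 0, 0, 1],
    [0.2, 0, 0, 0, 1],
    [0.2, 0, 0, 0, 1],
    [0.2, 0, 0, 0, 1],
    [0.2, 0, 0, 0, 1],
  ],
)

```text
time: 17.93
eef_pos: [0.4448, -0.2593, 0.0649]
tcp_rot: [-0.001, 1.0, -0.028, -0.003]
ft_force: [-12.3, 2.8, 6.3]
width: 0.0006
gripper_force: 6.3
```

```bash
cat > gchk.py <<'E'
from gate import *
def gchk(n='wrist'):
    c=capture(n);P=cloud(c).reshape(-1,3);g=np.radians(YAW)
    d=P[:,:2]-H;l=np.c_[d@[np.cos(g),np.sin(g)],d@[-np.sin(g),np.cos(g)]]
    m=(abs(P[:,2]-.0895)<.003)&(l[:,0]<-.03)&(l[:,0]>-.1)&(l[:,1]>.035)&(l[:,1]<.137);q=l[m]
    e=[(a,q[k,0].max()) for a in np.arange(.04,.135,.01) for k in [abs(q[:,1]-a)<.005] if k.sum()]
    e=np.array(e);print('guard inner',e[:,1].mean(),'slope',np.polyfit(e[:,0],e[:,1],1)[0])
if __name__=='__main__':
    print(cur(),read_state()['ft_force']);gchk();print(cur())
E
python3 gchk.py
```

```text
[np.float64(0.44477506489580365), np.float64(-0.2593394558774062), np.float64(0.06488950431477415), np.float64(-93.22491840679471)] [-12.27679598   2.80950953   6.32161519]
guard inner -0.05501874944512085 slope 0.0041883445717126495
[np.float64(0.44477426166798384), np.float64(-0.25936598872597216), np.float64(0.06489633835449132), np.float64(-93.2278625338444)]
```

```bash
python3 - <<'E'
from gate import *
c=cur()
plan([(.400,-.2565,.067,c[3],5),(.400,-.2565,.24,c[3],5),(.400,-.2565,.40,-48,8),(.400,-.245,.40,-3.5,7)],0)
P=cloud(dict(np.load('pics/t0.npz'))).reshape(-1,3);Q=cloud(dict(np.load('pics/s0.npz'))).reshape(-1,3)
for A in(P,Q):
  for y in(-.2,-.22,-.24,-.26,-.28):
    m=(A[:,2]>.3)&(A[:,2]<.36)&(abs(A[:,1]-y)<.006)&(A[:,0]>.45)&(A[:,0]<.6);p=A[m];print(y,m.sum(),p.min(0),p.max(0))
E
```

```text
[[-0.9, -0.0, -0.0, 0.0, 0.0], [-1.8, -0.0, -0.1, 0.0, 0.0], [-2.7, -0.0, -0.1, 0.0, 0.0], [-3.6, -0.0, -0.2, 0.0, 0.0], [-4.5, -0.0, -0.2, 0.0, 0.0]] [ 3.99800e-01 -2.56800e-01  6.69000e-02 -9.32279e+01]
[[0.0, -0.0, -3.5, 0.0, 0.0], [0.0, -0.0, -6.9, 0.0, 0.0], [0.0, -0.0, -10.4, 0.0, 0.0], [0.0, -0.0, -13.9, 0.0, 0.0], [0.0, -0.0, -17.3, 0.0, 0.0]] [  0.3998  -0.2568   0.2399 -93.2279]
[[0.0, -0.0, -2.0, -6.0, 0.0], [0.0, -0.0, -4.0, -11.0, 0.0], [0.0, -0.0, -6.0, -17.0, 0.0], [0.0, -0.0, -8.0, -23.0, 0.0], [0.0, -0.0, -10.0, -28.0, 0.0]] [  0.3998  -0.2568   0.3399 -65.2279]
[[0.0, -0.0, -2.0, -6.0, 0.0], [0.0, -0.0, -4.0, -12.0, 0.0], [0.0, -0.0, -6.0, -17.0, 0.0], [0.1, -0.2, -6.0, -24.0, 0.0], [0.2, -0.3, -6.0, -30.0, 0.0]] [  0.4004  -0.2533   0.3999 -35.2279]
[[0.1, -0.1, -0.0, -6.0, 0.0], [0.2, -0.2, -0.0, -13.0, 0.0], [0.4, -0.3, -0.0, -19.0, 0.0], [0.5, -0.4, -0.0, -25.0, 0.0], [0.7, -0.5, -0.0, -32.0, 0.0]] [ 0.4004 -0.2447  0.3999 -3.2279]
-0.2 81 [ 0.52661105 -0.20581222  0.32708193] [ 0.54844542 -0.19408891  0.34223166]
-0.22 79 [ 0.52595037 -0.22589517  0.32859856] [ 0.54596189 -0.21448225  0.34297254]
-0.24 89 [ 0.52415685 -0.24588652  0.3257668 ] [ 0.54639409 -0.23420083  0.34148633]
-0.26 81 [ 0.52343388 -0.26597802  0.32977889] [ 0.54397546 -0.25414127  0.34023344]
-0.28 70 [ 0.52238352 -0.2857962   0.32666902] [ 0.54457329 -0.27411294  0.34030986]
-0.2 32 [ 0.52611721 -0.20568066  0.31990441] [ 0.54295814 -0.19433969  0.3405956 ]
-0.22 38 [ 0.52366667 -0.22584504  0.31997524] [ 0.54286621 -0.21422571  0.34007404]
-0.24 38 [ 0.52405911 -0.24575513  0.31995495] [ 0.54070246 -0.23419982  0.340679  ]
-0.26 41 [ 0.52188705 -0.26574244  0.32185068] [ 0.53830728 -0.25406029  0.34089672]
-0.28 48 [ 0.52149657 -0.28589023  0.31896051] [ 0.54019259 -0.27410857  0.33974385]
```

jog_arm(
  targets=[
    [-0.9, 0, 0, 0, 1],
    [-1.8, 0, 0, 0, 1],
    [-2.7, 0, 0, 0, 1],
    [-3.6, 0, 0, 0, 1],
    [-4.5, 0, 0, 0, 1],
  ],
)

```text
time: 18.4
eef_pos: [0.4016, -0.2576, 0.0654]
tcp_rot: [0.0, 1.0, -0.029, 0.0]
ft_force: [-0.4, -0.1, 0.6]
width: 0.0002
gripper_force: 0.0
```

jog_arm(
  targets=[
    [0, 0, -3.5, 0, 1],
    [0, 0, -7, 0, 1],
    [0, 0, -10.5, 0, 1],
    [0, 0, -14, 0, 1],
    [0, 0, -17.3, 0, 1],
  ],
)

```text
time: 18.82
eef_pos: [0.4018, -0.2576, 0.2405]
tcp_rot: [0.0, 1.0, -0.029, 0.001]
ft_force: [-0.5, -0.6, 0.2]
width: 0.0004
gripper_force: 0.0
```

jog_arm(
  targets=[
    [0, 0, -2, -6, 0],
    [0, 0, -4, -12, 0],
    [0, 0, -6, -18, 0],
    [0, 0, -8, -24, 0],
    [0, 0, -10, -30, 0],
  ],
)

```text
time: 19.23
eef_pos: [0.4017, -0.2575, 0.3393]
tcp_rot: [0.0, 0.972, 0.234, 0.0]
ft_force: [0.0, 0.1, -0.0]
width: 0.0257
gripper_force: 0.0
```

jog_arm(
  targets=[
    [0, 0, -2, -6, 0],
    [0, 0, -4, -12, 0],
    [0, 0, -6, -18, 0],
    [0, 0, -6, -24, 0],
    [0, 0, -6, -30, 0],
  ],
)

```text
time: 19.65
eef_pos: [0.4023, -0.258, 0.4001]
tcp_rot: [0.002, 0.879, 0.477, 0.001]
ft_force: [0.8, -0.1, 0.9]
width: 0.059
gripper_force: 0.0
```

jog_arm(
  targets=[
    [0.1, -0.1, 0, -6, 0],
    [0.2, -0.2, 0, -12, 0],
    [0.4, -0.3, 0, -18, 0],
    [0.5, -0.4, 0, -24, 0],
    [0.7, -0.5, 0, -30, 0],
  ],
)

```text
time: 20.07
eef_pos: [0.4014, -0.249, 0.3982]
tcp_rot: [0.0, 0.725, 0.688, 0.0]
ft_force: [-0.6, -0.9, 0.1]
width: 0.0856
gripper_force: 0.0
```

```bash
python3 - <<'E'
from gchk import *
print(cur(),read_state()['qpos'])
for n in('wrist','scene'):
  P=cloud(capture(n)).reshape(-1,3);g=np.radians(YAW)
  d=P[:,:2]-H;l=np.c_[d@[np.cos(g),np.sin(g)],d@[-np.sin(g),np.cos(g)]]
  m=(abs(P[:,2]-.0895)<.003)&(l[:,0]<-.03)&(l[:,0]>-.1)&(l[:,1]>.035)&(l[:,1]<.137);q=l[m]
  print(n,m.sum(),np.polyfit(q[:,1],q[:,0],1) if m.sum()>20 else '')
  m=(P[:,2]>.3)&(P[:,2]<.36)&(abs(P[:,1]+.236)<.02)&(P[:,0]>.45)&(P[:,0]<.6);p=P[m];print('bar',m.sum(),p.min(0),p.max(0)) if m.any() else 0
plan([(.535,-.236,.40,-3.5,5),(.535,-.236,.309,-3.5,5)],0)
E
```

```text
[np.float64(0.40139350856464523), np.float64(-0.24895429483314016), np.float64(0.3982103858260211), np.float64(-2.99728537476448)] [-7.22339737e-01 -2.05417280e-01  1.63205531e+00 -7.68347236e-06
  1.71450581e+00 -6.70028291e-01]
wrist 339 [ 0.00612554 -0.06047619]
bar 2259 [ 0.52399135 -0.25598141  0.32110794] [ 0.54825359 -0.21601717  0.3403394 ]
scene 78 [ 0.01321367 -0.06307256]
bar 127 [ 0.52270708 -0.25599817  0.3190922 ] [ 0.54282345 -0.21615627  0.34088406]
[[0.4, 2.7, -0.0, 0.0, 0.0], [0.8, 5.3, -0.1, 0.0, 0.0], [1.2, 8.0, -0.1, 0.0, 0.0], [1.6, 10.6, -0.1, 0.0, 0.0], [2.0, 13.3, -0.2, 0.0, 0.0]] [ 0.5354 -0.2363  0.4003 -3.2114]
[[0.0, -0.0, 1.8, 0.0, 0.0], [0.0, -0.0, 3.7, 0.0, 0.0], [0.0, -0.0, 5.5, 0.0, 0.0], [0.0, -0.0, 7.3, 0.0, 0.0], [0.0, -0.0, 9.1, 0.0, 0.0]] [ 0.5354 -0.2363  0.3093 -3.2114]
```

jog_arm(
  targets=[
    [0.4, 2.7, 0, 0, 0],
    [0.8, 5.4, 0, 0, 0],
    [1.2, 8, 0, 0, 0],
    [1.6, 10.6, 0, 0, 0],
    [2, 13.3, 0, 0, 0],
  ],
)

```text
time: 20.58
eef_pos: [0.5367, -0.2366, 0.3983]
tcp_rot: [0.0, 0.728, 0.685, 0.0]
ft_force: [0.6, -1.0, -0.2]
width: 0.087
gripper_force: 0.0
```

jog_arm(
  targets=[
    [0, 0, 1, 0, 0],
    [0, 0, 3, 0, 0],
    [0, 0, 5, 0, 0],
    [0, 0, 7, 0, 0],
    [0, 0, 8.9, 0, 0],
  ],
)

```text
time: 21.0
eef_pos: [0.5349, -0.2367, 0.3077]
tcp_rot: [-0.0, 0.728, 0.685, -0.0]
ft_force: [0.3, -0.1, -0.6]
width: 0.0869
gripper_force: 0.0
```

jog_arm(
  targets=[
    [0, 0, 0, 0, 0.3],
    [0, 0, 0, 0, 0.5],
    [0, 0, 0, 0, 0.6],
    [0, 0, 0, 0, 0.7],
    [0, 0, 0, 0, 0.8],
  ],
)

```text
time: 21.42
eef_pos: [0.5364, -0.2371, 0.3111]
tcp_rot: [0.001, 0.727, 0.686, 0.0]
ft_force: [0.1, -0.5, 0.5]
width: 0.0617
gripper_force: 0.0
```

jog_arm(
  targets=[
    [0, 0, 0, 0, 1],
    [0, 0, 0, 0, 1],
    [0, 0, 0, 0, 1],
    [0, 0, 0, 0, 1],
    [0, 0, 0, 0, 1],
  ],
)

```text
time: 21.83
eef_pos: [0.5359, -0.2366, 0.3093]
tcp_rot: [0.0, 0.727, 0.687, 0.0]
ft_force: [-0.2, 0.4, -0.5]
width: 0.0287
gripper_force: 0.0
```

```bash
python3 - <<'E'
from gate import *
c=cur();s=read_state();print(c,s['ft_force'],s['width'])
g=np.radians(YAW);f=np.array([np.cos(g),np.sin(g)])
a0=np.radians(80);r=.14
W=[]
for t in np.linspace(0,1.24,26)[1:]:
    dx=-(r*np.cos(a0-t)-r*np.cos(a0));dz=r*np.sin(a0-t)-r*np.sin(a0)
    W.append((c[0]+f[0]*dx,c[1]+f[1]*dx,c[2]+dz,c[3],1))
plan(W,1)
E
```

```text
[np.float64(0.5359263567666543), np.float64(-0.23655674582692526), np.float64(0.30930441493142535), np.float64(-3.2764114880214987)] [-0.16962679  0.3556697  -0.52424142] 0.02866221494239915
[[0.0, -0.7, 0.1, 0.0, 1.0], [0.0, -1.4, 0.3, 0.0, 1.0], [0.0, -2.0, 0.5, 0.0, 1.0], [0.0, -2.7, 0.7, 0.0, 1.0], [0.0, -3.3, 1.0, 0.0, 1.0]] [ 0.503  -0.2347  0.2993 -3.2764]
[[0.0, -0.6, 0.3, 0.0, 1.0], [0.0, -1.2, 0.6, 0.0, 1.0], [0.0, -1.8, 1.0, 0.0, 1.0], [0.0, -2.4, 1.4, 0.0, 1.0], [0.0, -3.0, 1.8, 0.0, 1.0]] [ 0.473  -0.233   0.2813 -3.2764]
[[0.0, -0.5, 0.5, 0.0, 1.0], [0.0, -1.0, 0.9, 0.0, 1.0], [0.0, -1.5, 1.4, 0.0, 1.0], [0.0, -2.0, 1.9, 0.0, 1.0], [0.0, -2.4, 2.5, 0.0, 1.0]] [ 0.4491 -0.2316  0.2563 -3.2764]
[[0.0, -0.4, 0.6, 0.0, 1.0], [0.0, -0.8, 1.1, 0.0, 1.0], [0.0, -1.1, 1.7, 0.0, 1.0], [0.0, -1.5, 2.3, 0.0, 1.0], [0.0, -1.7, 3.0, 0.0, 1.0]] [ 0.4321 -0.2306  0.2263 -3.2764]
[[0.0, -0.3, 0.6, 0.0, 1.0], [0.0, -0.5, 1.3, 0.0, 1.0], [0.0, -0.7, 1.9, 0.0, 1.0], [0.0, -0.9, 2.6, 0.0, 1.0], [0.0, -1.0, 3.3, 0.0, 1.0]] [ 0.4221 -0.23    0.1933 -3.2764]
```

jog_arm(
  targets=[
    [0, 0, 0, 0, 1],
    [0, 0, 0, 0, 1],
    [0, 0, 0, 0, 1],
    [0, -0.3, 0, 0, 1],
    [0, -0.7, 0.1, 0, 1],
  ],
)

```text
time: 22.25
eef_pos: [0.5303, -0.2362, 0.3082]
tcp_rot: [0.001, 0.727, 0.687, 0.001]
ft_force: [7.5, -0.5, -2.1]
width: 0.0218
gripper_force: 30.0
```

jog_arm(
  targets=[
    [0, -0.7, 0.2, 0, 1],
    [0, -1.3, 0.4, 0, 1],
    [0, -2, 0.6, 0, 1],
    [0, -2.6, 0.9, 0, 1],
    [0, -2.6, 0.9, 0, 1],
  ],
)

```text
time: 22.67
eef_pos: [0.5039, -0.2344, 0.3008]
tcp_rot: [0.002, 0.727, 0.687, 0.001]
ft_force: [5.2, 2.8, 3.4]
width: 0.0222
gripper_force: 30.0
```

jog_arm(
  targets=[
    [0, -0.6, 0.3, 0, 1],
    [0, -1.2, 0.6, 0, 1],
    [0, -1.8, 1, 0, 1],
    [0, -2.4, 1.4, 0, 1],
    [0, -3, 1.8, 0, 1],
  ],
)

```text
time: 23.08
eef_pos: [0.4751, -0.2326, 0.2832]
tcp_rot: [0.002, 0.727, 0.687, 0.002]
ft_force: [7.2, 2.6, 3.9]
width: 0.0221
gripper_force: 30.0
```

jog_arm(
  targets=[
    [0, -0.5, 0.5, 0, 1],
    [0, -1, 0.9, 0, 1],
    [0, -1.5, 1.4, 0, 1],
    [0, -2, 1.9, 0, 1],
    [0, -2.4, 2.5, 0, 1],
  ],
)

```text
time: 23.5
eef_pos: [0.4511, -0.2311, 0.2585]
tcp_rot: [0.002, 0.727, 0.687, 0.002]
ft_force: [3.7, 4.8, 8.6]
width: 0.0218
gripper_force: 30.0
```

Going smoothly; finish the stroke, with force checks near the stop.

jog_arm(
  targets=[
    [0, -0.4, 0.6, 0, 1],
    [0, -0.8, 1.1, 0, 1],
    [0, -1.1, 1.7, 0, 1],
    [0, -1.5, 2.3, 0, 1],
    [0, -1.8, 3, 0, 1],
  ],
)

```text
time: 23.92
eef_pos: [0.4341, -0.2302, 0.229]
tcp_rot: [0.003, 0.727, 0.687, 0.003]
ft_force: [8.4, 5.4, 8.3]
width: 0.0219
gripper_force: 30.0
```

jog_arm(
  targets=[
    [0, -0.3, 0.6, 0, 1],
    [0, -0.5, 1.3, 0, 1],
    [0, -0.7, 1.9, 0, 1],
    [0, -0.9, 2.6, 0, 1],
    [0, -1, 3.1, 0, 1],
  ],
)

```text
time: 24.33
eef_pos: [0.4247, -0.2297, 0.198]
tcp_rot: [0.003, 0.727, 0.687, 0.003]
ft_force: [9.6, 5.8, 10.5]
width: 0.0219
gripper_force: 30.2
```

```bash
python3 - <<'E'
from gate import *
s=read_state();print(cur(),s['ft_force'],s['width'],s['gripper_force'])
P=cloud(snap('scene','s7')).reshape(-1,3)
m=(P[:,2]>.17)&(P[:,2]<.25)&(P[:,0]>.36)&(P[:,0]<.48)&(P[:,1]>-.30)&(P[:,1]<-.27);print(m.sum(),P[m].mean(0) if m.any() else '',P[m].max(0) if m.any() else '')
m=(P[:,2]>.222)&(P[:,2]<.26)&(np.hypot(P[:,0]-.528,P[:,1]+.2463)<.015);print('rod',m.sum(),P[m].max(0) if m.any() else '')
E
```

```text
[np.float64(0.42467281594309714), np.float64(-0.22973492560092879), np.float64(0.1980474191635627), np.float64(-3.2612903641070563)] [ 9.57082372  5.75481404 10.54666652] 0.021909026531767222 30.242542459163815
217 [ 0.43523551 -0.28708991  0.21868194] [ 0.47859976 -0.27062681  0.23062443]
rod 72 [ 0.54043121 -0.23564147  0.23425291]
```

jog_arm(
  targets=[
    [0, 0, 0.1, 0, 1],
    [0, 0, 0.2, 0, 1],
    [0, 0, 0.3, 0, 1],
    [0, 0, 0.4, 0, 1],
    [0, 0, 0.4, 0, 1],
  ],
)

```text
time: 24.8
eef_pos: [0.4241, -0.2298, 0.1947]
tcp_rot: [0.003, 0.727, 0.687, 0.002]
ft_force: [4.9, 7.7, 13.3]
width: 0.022
gripper_force: 30.4
```

jog_arm(
  targets=[
    [0, 0, 0.1, 0, 1],
    [0, 0, 0.2, 0, 1],
    [0, 0, 0.2, 0, 1],
    [0, 0, 0.2, 0, 1],
    [0, 0, 0.2, 0, 1],
  ],
)

```text
time: 25.22
eef_pos: [0.424, -0.2298, 0.1939]
tcp_rot: [0.003, 0.727, 0.687, 0.002]
ft_force: [2.9, 9.5, 21.0]
width: 0.0219
gripper_force: 30.7
```

```bash
python3 - <<'E'
from gate import *
s=read_state();print(cur(),s['ft_force'],s['width'],s['gripper_force'])
P=cloud(snap('scene','s8')).reshape(-1,3)
m=(P[:,2]>.222)&(P[:,2]<.26)&(np.hypot(P[:,0]-.528,P[:,1]+.2463)<.015);print('rod',m.sum(),P[m].max(0) if m.any() else '')
E
```

```text
[np.float64(0.42400087157916305), np.float64(-0.2297862539949033), np.float64(0.19389065286608692), np.float64(-3.2537164796232454)] [ 2.92673456  9.53887195 20.97612956] 0.0219445619560701 30.71029411163181
rod 74 [ 0.53811826 -0.23494735  0.23373065]
```

The force climbs to 21 N with almost no motion and the rod has dropped 21 mm, so the lever is at its stop. Guiding it back up.

```bash
python3 - <<'E'
from gate import *
c=cur();f=np.array([np.cos(np.radians(YAW)),np.sin(np.radians(YAW))]);a0=np.radians(80);r=.14;W=[]
for t in np.linspace(1.22,0,26)[1:]:
    dx=-(r*np.cos(a0-t)-r*np.cos(a0));dz=r*np.sin(a0-t)-r*np.sin(a0)
    W.append((.536+f[0]*dx,-.2366+f[1]*dx,.3093+dz,c[3],1))
plan(W,1)
E
```

```text
[[0.0, 0.0, -0.9, 0.0, 1.0], [0.0, 0.2, -1.5, 0.0, 1.0], [0.0, 0.4, -2.2, 0.0, 1.0], [0.0, 0.6, -2.8, 0.0, 1.0], [0.0, 0.9, -3.5, 0.0, 1.0]] [ 0.433  -0.2303  0.2289 -3.2554]
[[-0.0, 0.3, -0.6, 0.0, 1.0], [-0.0, 0.6, -1.2, 0.0, 1.0], [-0.0, 0.9, -1.8, 0.0, 1.0], [-0.0, 1.3, -2.3, 0.0, 1.0], [-0.0, 1.7, -2.9, 0.0, 1.0]] [ 0.45   -0.2313  0.2579 -3.2554]
[[-0.0, 0.5, -0.5, 0.0, 1.0], [-0.0, 0.9, -1.0, 0.0, 1.0], [-0.0, 1.4, -1.5, 0.0, 1.0], [-0.0, 1.9, -2.0, 0.0, 1.0], [-0.0, 2.4, -2.4, 0.0, 1.0]] [ 0.4739 -0.2326  0.2819 -3.2554]
[[-0.0, 0.6, -0.4, 0.0, 1.0], [-0.0, 1.2, -0.8, 0.0, 1.0], [-0.0, 1.7, -1.1, 0.0, 1.0], [-0.0, 2.3, -1.5, 0.0, 1.0], [-0.0, 3.0, -1.7, 0.0, 1.0]] [ 0.5039 -0.2343  0.2989 -3.2554]
[[-0.0, 0.6, -0.3, 0.0, 1.0], [-0.0, 1.2, -0.5, 0.0, 1.0], [-0.0, 1.9, -0.7, 0.0, 1.0], [-0.0, 2.5, -0.9, 0.0, 1.0], [-0.0, 3.2, -1.0, 0.0, 1.0]] [ 0.5358 -0.2362  0.3089 -3.2554]
```

jog_arm(
  targets=[
    [0, 0, -0.9, 0, 1],
    [0, 0.2, -1.7, 0, 1],
    [0, 0.4, -2.4, 0, 1],
    [0, 0.7, -3.1, 0, 1],
    [0, 1, -3.8, 0, 1],
  ],
)

```text
time: 25.68
eef_pos: [0.4359, -0.2305, 0.2284]
tcp_rot: [0.004, 0.727, 0.687, 0.004]
ft_force: [25.6, -1.4, -11.4]
width: 0.0218
gripper_force: 31.1
```

jog_arm(
  targets=[
    [0, 0.3, -0.6, 0, 1],
    [0, 0.6, -1.2, 0, 1],
    [0, 0.9, -1.8, 0, 1],
    [0, 1.3, -2.3, 0, 1],
    [0, 1.7, -2.9, 0, 1],
  ],
)

```text
time: 26.1
eef_pos: [0.4539, -0.2316, 0.2542]
tcp_rot: [0.004, 0.727, 0.687, 0.004]
ft_force: [38.6, -7.8, -32.8]
width: 0.0211
gripper_force: 31.9
```

jog_arm(
  targets=[
    [0, 0.5, -0.5, 0, 1],
    [0, 0.9, -1, 0, 1],
    [0, 1.4, -1.5, 0, 1],
    [0, 1.9, -2, 0, 1],
    [0, 2.4, -2.4, 0, 1],
  ],
)

```text
time: 26.52
eef_pos: [0.4749, -0.2328, 0.2739]
tcp_rot: [0.0, 0.727, 0.687, 0.002]
ft_force: [27.6, -9.4, -35.8]
width: 0.0213
gripper_force: 32.0
```

jog_arm(
  targets=[
    [0, 0.6, -0.4, 0, 1],
    [0, 1.2, -0.8, 0, 1],
    [0, 1.7, -1.1, 0, 1],
    [0, 2.3, -1.5, 0, 1],
    [0, 3, -1.7, 0, 1],
  ],
)

```text
time: 26.93
eef_pos: [0.5011, -0.2345, 0.2917]
tcp_rot: [-0.003, 0.727, 0.686, -0.001]
ft_force: [7.6, -4.9, -16.9]
width: 0.0216
gripper_force: 31.3
```

jog_arm(
  targets=[
    [0, 0.6, -0.3, 0, 1],
    [0, 1.2, -0.5, 0, 1],
    [0, 1.9, -0.7, 0, 1],
    [0, 2.5, -0.9, 0, 1],
    [0, 3.1, -1, 0, 1],
  ],
)

```text
time: 27.35
eef_pos: [0.5312, -0.2364, 0.3029]
tcp_rot: [-0.004, 0.727, 0.686, -0.002]
ft_force: [0.9, -3.4, -12.6]
width: 0.0215
gripper_force: 30.5
```

jog_arm(
  targets=[
    [0, 0, 0, 0, 0.7],
    [0, 0, 0, 0, 0.4],
    [0, 0, 0, 0, 0],
    [0, 0, 0, 0, 0],
    [0, 0, 0, 0, 0],
  ],
)

```text
time: 27.77
eef_pos: [0.5329, -0.2365, 0.3088]
tcp_rot: [0.001, 0.727, 0.687, 0.0]
ft_force: [-0.4, -0.6, 0.0]
width: 0.0449
gripper_force: 0.0
```

jog_arm(
  targets=[
    [0, 0, 0, 0, 0],
    [0, 0, 0, 0, 0],
    [0, 0, 0, 0, 0],
    [0, 0, 0, 0, 0],
    [0, 0, 0, 0, 0],
  ],
)

```text
time: 28.18
eef_pos: [0.5328, -0.2364, 0.3073]
tcp_rot: [-0.0, 0.727, 0.687, -0.0]
ft_force: [-0.4, 0.3, -0.1]
width: 0.0781
gripper_force: 0.0
```

jog_arm(
  targets=[
    [0, 0, -2, 0, 0],
    [0, 0, -4, 0, 0],
    [0, 0, -6, 0, 0],
    [0, 0, -8, 0, 0],
    [0, 0, -10, 0, 0],
  ],
)

```text
time: 28.6
eef_pos: [0.5328, -0.2364, 0.4082]
tcp_rot: [-0.0, 0.727, 0.687, -0.0]
ft_force: [0.5, 0.1, -0.1]
width: 0.0866
gripper_force: 0.0
```

jog_arm(
  targets=[
    [0, -3, 0, 0, 0],
    [0, -6, 0, 0, 0],
    [0, -9, 0, 0, 0],
    [0, -12, 0, 0, 0],
    [0, -14, 0, 0, 0],
  ],
)

```text
time: 29.02
eef_pos: [0.3912, -0.2281, 0.4074]
tcp_rot: [0.0, 0.727, 0.687, -0.0]
ft_force: [-0.2, -0.3, 1.1]
width: 0.0869
gripper_force: 0.0
```

```bash
python3 - <<'E'
from gchk import *
print(cur(),read_state()['ft_force'])
for n in('wrist','scene'):
  c=snap(n,n[0]+'9');P=cloud(c).reshape(-1,3);g=np.radians(YAW)
  d=P[:,:2]-H;l=np.c_[d@[np.cos(g),np.sin(g)],d@[-np.sin(g),np.cos(g)]]
  m=(abs(P[:,2]-.0895)<.003)&(l[:,0]<-.03)&(l[:,0]>-.1)&(l[:,1]>.035)&(l[:,1]<.137);q=l[m]
  print(n,'guard',m.sum(),np.polyfit(q[:,1],q[:,0],1) if m.sum()>20 else '')
  m=(P[:,2]>.3)&(P[:,2]<.36)&(abs(P[:,1]+.236)<.03)&(P[:,0]>.45)&(P[:,0]<.6);p=P[m];print('bar',m.sum(),p.min(0),p.max(0)) if m.any() else 0
  m=(P[:,2]>.095)&(P[:,2]<.122)&(np.hypot(P[:,0]-.5285,P[:,1]+.2463)<.03);p=P[m];print('cap',m.sum(),p.min(0),p.max(0)) if m.any() else 0
  m=(P[:,2]>.05)&(P[:,2]<.1)&(np.hypot(P[:,0]-.554,P[:,1]+.427)<.03);p=P[m];print('oil',m.sum(),p.mean(0),p.max(0)) if m.any() else 0
cv2.imwrite('pics/s9c.png',cv2.resize(c['pixels'][110:310,220:400,::-1],None,fx=3,fy=3,interpolation=cv2.INTER_CUBIC))
E
```

```text
[np.float64(0.3911736385306086), np.float64(-0.2280626824468167), np.float64(0.40744753975620873), np.float64(-3.287128128856614)] [-0.24824206 -0.32947884  1.14223865]
wrist guard 321 [ 0.00547749 -0.06046286]
bar 2610 [ 0.52339085 -0.26126593  0.32115813] [ 0.54946149 -0.20600203  0.3409019 ]
cap 58 [ 0.51384398 -0.25510232  0.0951756 ] [ 0.52137668 -0.23048359  0.10867698]
scene guard 80 [ 0.00520168 -0.06245251]
bar 192 [ 0.52179487 -0.26489944  0.31854175] [ 0.54273786 -0.20618768  0.3412614 ]
cap 121 [ 0.51136318 -0.26389064  0.09506738] [ 0.54515187 -0.22975626  0.11095125]
oil 135 [ 0.54953593 -0.43167176  0.0625413 ] [ 0.5656582  -0.41410741  0.07675729]
```

View pics/s9c.png

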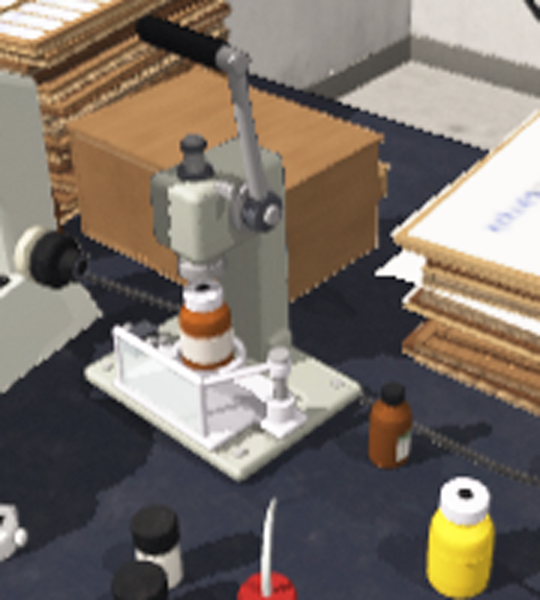

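The crop shows the bottle upright in the shut gate under the ram (205,325), the lever up, and the slim bottle undisturbed at (390,425). The cap top measures 111 mm, 5 mm below its loose reading in the same camera, so it is home.

```bash
python3 -c "
from plant import close_job;print(close_job())"
```

```text
the job is handed in; nothing more can be done
None
```

The job is handed in: the bottle stands in the shut, seated gate with its cap crimped about 5 mm down, the lever is back up, and the slim bottle was not touched. No verdict came back.

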